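# Put the fixturing parts back in their nests

## Task

Clear the fixture table: put the collet chuck, the steel post, the V-block and the stop bar each into the tray made to its outline (large round, small round, short rectangle, long rectangle), in any order. Each must end upright as it stands now, flat on its tray's floor inside the rim, and is set down gently, never dropped or thrown.

Things in the scene. Friction and masses are not known exactly. Their poses are not given: they have to be found in the camera images.
- chuck_center (a point): Collet chuck: the wide, squat, dark round part with six notches around its side and a dark bore in its top; 50 mm diameter, 45 mm high, about 0.5 kg, solid, standing upright. The point is its centre, 22.5 mm above its underside; z up its axis.
- post_center (a point): Ground post: the slender plain bright steel cylinder standing on end; 30 mm diameter, 70 mm high, about 0.4 kg. The point is its centre, 35 mm above its underside; z up its axis.
- vblock_center (a point): V-block: steel block 42 mm (x) by 64 mm (y) by 40 mm high with a V-groove in its top running along y; about 0.6 kg. Its two outer long sides are flat and 42 mm apart over the full height. The point is its centre, 20 mm above its underside; y along its length, z up.
- bar_center (a point): Stop bar: long narrow aluminium bar 28 mm (x) by 110 mm (y) by 36 mm high, with three screw holes in its top; about 0.3 kg. The point is its centre, 18 mm above its underside; y along its length, z up.
- chuck_nest: Nest for the collet chuck: the larger round tray, 66 mm inside and 78 mm outside diameter. Fixed to the table. Black plastic tray with a dull tan floor 3 mm thick and a rim 6 mm wide whose top is 8 mm above the table. Origin: centre of the underside, on the table top; z up.
- post_nest: Nest for the post: the smaller round tray, 46 mm inside and 58 mm outside diameter. Fixed to the table. Black plastic tray with a dull tan floor 3 mm thick and a rim 6 mm wide whose top is 8 mm above the table. Origin: centre of the underside, on the table top; z up.
- vblock_nest: Nest for the V-block: the shorter, wider rectangular tray, 58 mm (x) by 80 mm (y) inside, 70 by 92 mm outside; y along its length. Fixed to the table. Black plastic tray with a dull tan floor 3 mm thick and a rim 6 mm wide whose top is 8 mm above the table. Origin: centre of the underside, on the table top; z up.
- bar_nest: Nest for the stop bar: the long narrow rectangular tray, 44 mm (x) by 126 mm (y) inside, 56 by 138 mm outside; y along its length. Fixed to the table. Black plastic tray with a dull tan floor 3 mm thick and a rim 6 mm wide whose top is 8 mm above the table. Origin: centre of the underside, on the table top; z up.

How it is judged:
At the end, for the whole second after the job is handed in: Each of the four parts is in its own nest: centre within 12.5 mm (horizontally) of the nest's centre, sitting on the nest's floor (height within 3 mm), upright within 0.08 rad, and at rest (under 0.02 m/s) (horizontal distance between chuck_center and chuck_nest below 0.0125 m and z of chuck_center in the frame of chuck_nest between 0.0225 and 0.0285 m and angle between each of chuck_center, post_center, vblock_center, bar_center's own z axis and vertical below 0.08 rad and linear speed of each of chuck, post, vblock, bar below 0.02 m/s and horizontal distance between post_center and post_nest below 0.0125 m and z of post_center in the frame of post_nest between 0.035 and 0.041 m and horizontal distance between vblock_center and vblock_nest below 0.0125 m and z of vblock_center in the frame of vblock_nest between 0.02 and 0.026 m and horizontal distance between bar_center and bar_nest below 0.0125 m and z of bar_center in the frame of bar_nest between 0.018 and 0.024 m); the robot touches nothing.
It fails at once if the collet chuck is dropped or thrown (moves faster than 0.5 m/s while the gripper does not hold it) (linear speed of chuck above 0.5 m/s and contact force between chuck and the fingers below 0.05 N).
It fails at once if the post is dropped or thrown (moves faster than 0.5 m/s while the gripper does not hold it) (linear speed of post above 0.5 m/s and contact force between post and the fingers below 0.05 N).
It fails at once if the V-block is dropped or thrown (moves faster than 0.5 m/s while the gripper does not hold it) (linear speed of vblock above 0.5 m/s and contact force between vblock and the fingers below 0.05 N).
It fails at once if the stop bar is dropped or thrown (moves faster than 0.5 m/s while the gripper does not hold it) (linear speed of bar above 0.5 m/s and contact force between bar and the fingers below 0.05 N).
It also fails if it takes over 112 s, if anything falls off the work surface, if the arm or the gripper's body presses on something with over 40 N, if the wrist force passes 120 N, or if a joint passes its speed limit or range.

## Robot

A 6-joint arm with a two-finger parallel gripper is mounted at the origin on the work surface. World frame = base frame: x ahead of the robot, y to its left, z up, the work surface at z = 0. Lengths are in m, angles in rad, forces in N, time in s.
With the tool pointing down it reaches from about 0.25 to 0.85 m from the base axis. Payload 12.5 kg.
Tool frame: the origin (TCP) lies at the very end of the fingers, on their centre line; the grasp point (between the pads) lies 19 mm behind it; z points along the fingers, y is the direction in which the jaws open and shut (so a half turn about z gives the same grasp; the last joint's range is limited). The gripper opens to 93 mm and grips with 3 to 60 N. Pads are 15 mm wide; open, the fingers measure 128 mm over their backs; the gripper's body (75 mm by 188 mm) begins 65 mm behind the grasp point.
Start: joints at [-1.242, 0.351, 1.652, -0, 1.139, -0.085], TCP at [0.221, -0.504, 0.219] pointing down, gripper open.
Joint ranges: [-2.75, 2.75], [-0.79, 2.1], [0.01, 2.65], [-1.57, 4.71], [0.07, 3.14], [-2.87, 2.87]. Speed limits (rad/s): [2.22, 2.22, 2.79, 3.14, 3.14, 3.14].

## Interface

Orientations are given as a unit quaternion [w, x, y, z].
In Python, from cell import arm, imaging gives the robot as it stands. The module is installed in compiled form; this text tells all that it offers.
- The arm moves only by the tool arm_command, never from a script. Its argument "motion" is a list that holds one entry, the list of rows, each a list of 5 numbers: the shift along the tool's x, y, z in units of 500 mm (1.0 is 500 mm), then the turn about the tool's z in units of 60 degrees (1.0 is 60 degrees), then the gripper's target within -1 to 1 (shut at 1, half-way at 0, fully open at -1). A call has 1 to 5 rows; each row is the pose to reach, as a shift and turn from the pose measured when the call began, along the tool's axes at that moment; what a row does not reach only later rows make up. A row lasts 1/8 s, in which the tool goes at most 62.5 mm and 10.7 degrees, less where a joint would pass 70% of its speed; a pose out of reach is approached as far as the arm can. A call with a number of a shift or a turn outside -1 to 1 is refused whole. A call with a gripper value outside its range is refused whole. The fingers move at their own pace and stop on an object; "squeeze" is the grip in N (left out, the last holds). Time passes only in rows, so rows that repeat a pose let the fingers close. It gives the time, the measured TCP pose, the force and the opening at its end, in the units of the state.
- arm.get_obs(): the state, without advancing time (a new reading comes with each control period).
- imaging.camera(name): name is "side" or "top"; returns the picture (384x512x3 uint8, red, green, blue); there is no depth.
- imaging.calibration(name): a dict with "K" (3x3 intrinsics, pixels), "extrinsics" (4x4, takes a point from world to camera coordinates). Camera axes: x right, y down, z forward; pixel columns grow to the right and rows downward; lengths in m; the calibration is good to about 2 mm. A picture is of the moment at which its call begins. calibration takes no time and is no camera call.
- arm.finish_job(): hands the job in, once; it reports no verdict.
Trained networks look in the newest picture that a camera, given by its name, has taken for a name from the list of things; names that differ only in an ending like _2 or _b are one class to them, and where a whole thing is asked for, a point or a joint stands for the part that bears it (a point fixed in the world has none). Each returns a list of dicts, best first, with "conf" (0 to 1); they miss things now and then, are a little off and sometimes report something else, mostly with a low value. They report only what shows in the picture. A call takes as long as a camera call.
- imaging.search_frame(camera, query): "bbox" ([left, top, right, bottom] in pixels, round what is visible of it).
- imaging.trace(camera, query): "region" (384x512 bool, what is visible of it) and "bbox" ([left, top, right, bottom] in pixels, round what is visible of it).
The state is a dict: "clock": time; "qpos": joint angles; "dq": joint speeds; "effort": joint torques, N m; "tool_pos": TCP position; "orientation": TCP orientation; "ft_force": force on the tool from outside, world axes, zero at the start; "ft_torque": the same for the moment, N m; "opening": finger opening in m.
Only numpy, scipy, OpenCV 4.12 (cv2) and the standard library are available. Lean on these libraries where they do the work, as an engineer would, in place of code of your own. Each camera call takes 0.05 s, during which the arm holds its last target.

## Working session

There is one attempt and no reset: what is moved stays moved. The work goes in short steps, Python scripts to look and compute and a tool call to move; the robot and the scene stay as the last step left them, time stands still between calls to the robot, and variables do not carry over. Pictures are saved under pics/ and viewed, and the job is handed in when it is done.

Besides the shell and the picture viewer there is one more tool, called after "Emit:" by a JSON object that holds its "api" and its "payload". arm_command: Moves the arm, as the interface text tells. Shifts and turns lie within -1 to 1; 1 stands for 500 mm of shift or 60 degrees of turn. Its arguments: {"type":"object","properties":{"motion":{"type":"array"},"squeeze":{"type":"number"}},"required":["motion"]}

```bash
mkdir -p pics; cat > h.py <<'E'
from cell import arm, imaging
import numpy as np, cv2
def shot(cam,name):
    im=imaging.camera(cam); cv2.imwrite('pics/'+name+'.png',cv2.cvtColor(im,cv2.COLOR_RGB2BGR)); return im
def ray(cam,px,z):
    c=imaging.calibration(cam);K=np.array(c['K']);E=np.array(c['extrinsics'])
    R,t=E[:3,:3],E[:3,3]; o=-R.T@t
    d=R.T@np.linalg.inv(K)@np.array([px[0],px[1],1.0]); return o+d*(z-o[2])/d[2]
def proj(cam,p):
    c=imaging.calibration(cam);K=np.array(c['K']);E=np.array(c['extrinsics'])
    q=K@(E[:3,:3]@np.array(p)+E[:3,3]); return q[:2]/q[2]
E
python3 - <<'E'
from h import *
print(arm.get_obs())
for c in('top','side'):
    shot(c,c+'0'); cal=imaging.calibration(c); E=np.array(cal['extrinsics']); print(c,cal['K'],(-E[:3,:3].T@E[:3,3]),E[:3,:3])
for q in['chuck_center','post_center','vblock_center','bar_center','chuck_nest','post_nest','vblock_nest','bar_nest']:
    print(q,[(d['conf'],d['bbox']) for d in imaging.search_frame('top',q)])
E
```

```text
{'clock': 0.0, 'qpos': array([-1.24161896e+00,  3.51223104e-01,  1.65240068e+00,  1.91772661e-06,
        1.13908287e+00, -8.46104530e-02]), 'dq': array([-1.18617445e-03, -3.31411718e-05, -7.99633487e-04,  1.71407949e-03,
       -1.87928805e-03, -2.60645895e-03]), 'effort': array([ 9.51303207e-06, -4.97322893e+01, -2.85250533e+01,  6.99920696e-02,
        2.58226879e-02, -8.33938452e-05]), 'tool_pos': array([ 0.22105622, -0.50326227,  0.21811751]), 'orientation': array([-5.52949007e-04,  9.78673621e-01,  2.05420624e-01, -6.70783598e-05]), 'ft_force': array([-0.21631114, -0.32848241,  0.06438167]), 'ft_torque': array([-0.01518285, -0.02305629,  0.00652326]), 'opening': 0.09305054371690155}
top [[461.13649196   0.         251.22389929]
 [  0.         461.13649196 193.53487094]
 [  0.           0.           1.        ]] [0.44480979 0.00521803 0.95917523] [[ 0.01744998 -0.99943924  0.02857797]
 [-0.99236481 -0.02080265 -0.12157027]
 [ 0.1220966  -0.02623838 -0.99217134]]
side [[467.92525705   0.         253.68844005]
 [  0.         467.92525705 191.02250251]
 [  0.           0.           1.        ]] [0.3842639  0.77804325 0.57024568] [[-0.98170815 -0.18928432  0.02050744]
 [-0.11676997  0.513517   -0.85009709]
 [ 0.15037913 -0.8369419  -0.52622655]]
chuck_center [(0.62, [277.6, 241.1, 305.5, 265.5])]
post_center [(0.89, [96.3, 249.2, 118.5, 261.1])]
vblock_center [(0.65, [76.7, 148.1, 115.7, 175.5]), (0.58, [96.9, 249.7, 117.3, 264.4]), (0.3, [187.6, 216.7, 222.9, 255.1])]
bar_center [(0.84, [349.6, 246.9, 406.9, 269.8])]
chuck_nest [(0.63, [189.7, 219.6, 223.7, 253.7])]
post_nest [(0.77, [186.7, 152.3, 218.7, 179.6]), (0.2, [260.1, 145.8, 309.8, 186.8])]
vblock_nest [(0.69, [258.1, 144.2, 308.1, 187.8])]
bar_nest [(0.62, [350.7, 155.6, 420.7, 202.0])]
```

```bash
python3 - <<'E'
import cv2
im=cv2.imread('pics/top0.png')[120:300,60:440]; cv2.imwrite('pics/top0z.png',cv2.resize(im,None,fx=2.1,fy=2.1,interpolation=cv2.INTER_CUBIC))
E
```

```text
(no output)
```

View pics/top0z.png

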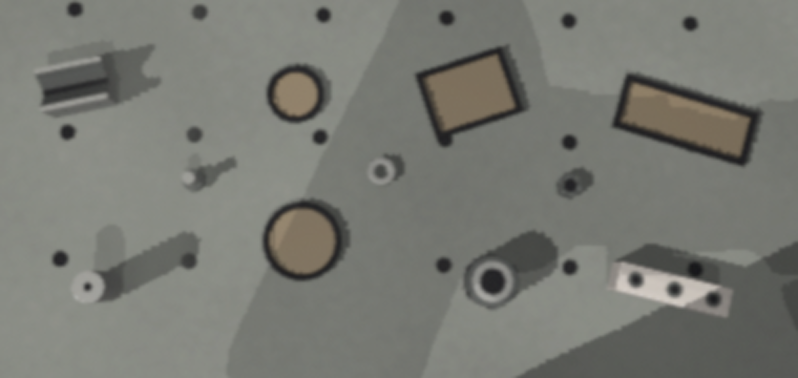

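View pics/top0.png

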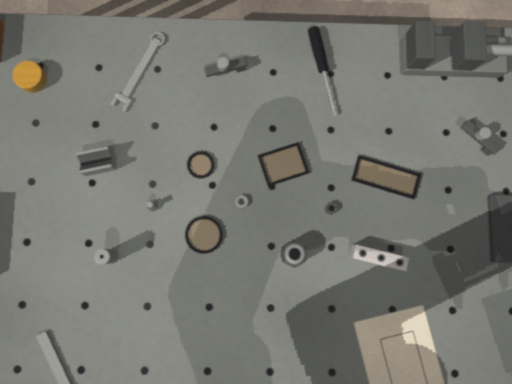

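View pics/side0.png

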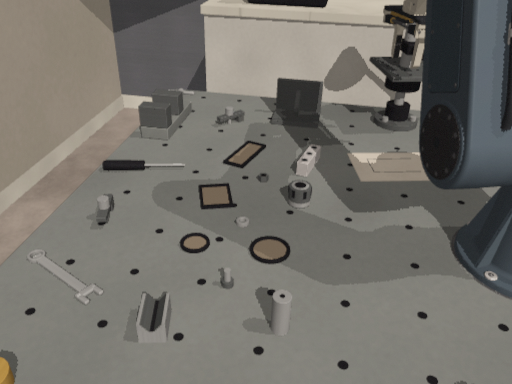

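The top view shows the four parts, the post at (102,257), V-block (96,160), chuck (293,253) and bar (380,257). The nests are at post (200,165), chuck (204,234), V-block (284,164) and bar (386,177). Next I'll trace these in both views and fit model silhouettes to them.

```bash
cat > fit.py <<'E'
from h import *
from scipy.optimize import minimize
def cyl(r,h):
    a=np.linspace(0,2*np.pi,40,endpoint=False); return np.array([[r*np.cos(t),r*np.sin(t),z] for z in(0,h) for t in a])
def box(x,y,h): return np.array([[sx*x/2,sy*y/2,z] for z in(0,h) for sx in(-1,1) for sy in(-1,1)])
M={'chuck_center':cyl(.025,.045),'post_center':cyl(.015,.07),'vblock_center':box(.042,.064,.04),'bar_center':box(.028,.11,.036),
'chuck_nest':cyl(.039,.008),'post_nest':cyl(.029,.008),'vblock_nest':box(.07,.092,.008),'bar_nest':box(.056,.138,.008)}
S=4
def sil(cam,P,p,z0=0):
    c,s=np.cos(p[2]),np.sin(p[2]); Q=np.c_[P[:,0]*c-P[:,1]*s+p[0],P[:,0]*s+P[:,1]*c+p[1],P[:,2]+z0]
    cal=imaging.calibration(cam);K=np.array(cal['K']);E=np.array(cal['extrinsics'])
    q=(K@(E[:3,:3]@Q.T+E[:3,3:])).T; q=q[:,:2]/q[:,2:]
    return cv2.convexHull(q.astype(np.float32))[:,0]
def fit(cam,mask,P,z0=0,rot=True):
    m=mask.astype(np.uint8); ys,xs=np.nonzero(m); l,t=xs.min()-15,ys.min()-15; w,h=xs.max()+15-l,ys.max()+15-t
    sub=np.zeros((h,w),np.uint8); a=m[max(t,0):t+h,max(l,0):l+w]; sub[max(-t,0):max(-t,0)+a.shape[0],max(-l,0):max(-l,0)+a.shape[1]]=a
    big=cv2.resize(sub*255,None,fx=S,fy=S,interpolation=cv2.INTER_LINEAR)>127
    def cost(p):
        q=(sil(cam,P,p,z0)-[l,t]+0.5)*S-0.5
        k=np.zeros(big.shape,np.uint8); cv2.fillPoly(k,[np.round(q*16).astype(np.int32)],1,shift=4); k=k>0
        return 1-(k&big).sum()/max((k|big).sum(),1)
    c=ray(cam,(xs.mean(),ys.mean()),z0+P[:,2].max()/2)
    best=None
    for y in (np.linspace(0,np.pi,7)[:-1] if rot else [0]):
        f=(lambda p:cost(p)) if rot else (lambda p:cost([p[0],p[1],0]))
        x0=[c[0],c[1],y] if rot else [c[0],c[1]]
        n=len(x0); sim=np.vstack([x0]+[np.array(x0)+np.eye(n)[i]*[.008,.008,.25][i] for i in range(n)])
        r=minimize(f,x0,method='Nelder-Mead',options=dict(initial_simplex=sim,xatol=1e-5,fatol=1e-5))
        if best is None or r.fun<best.fun: best=r
    return best.x,1-best.fun
def look(q,cam,z0=0,verbose=True):
    rs=imaging.trace(cam,q); out=[]
    for d in rs:
        x,i=fit(cam,d['region'],M[q],z0,q[0] in'vb')
        out.append((d['conf'],x,i))
        if verbose: print(q,cam,d['conf'],np.round(d['bbox'],0),np.round(x,4),'IoU %.2f'%i)
    return out
E
python3 - <<'E'
from fit import *
for c in('top','side'):
    for q in M: look(q,c)
E
```

```text
chuck_center top 0.91 [280. 242. 305. 266.] [ 0.4393 -0.1063] IoU 0.93
vblock_center top 0.92 [ 80. 145. 112. 174.] [0.6211 0.2986 3.3373] IoU 0.93
bar_center top 0.85 [350. 246. 407. 271.] [ 0.4352 -0.2812 -0.2188] IoU 0.96
chuck_nest top 0.63 [186. 216. 224. 253.] [0.4756 0.0768] IoU 0.97
post_nest top 0.73 [188. 152. 216. 181.] [0.6213 0.0881] IoU 0.97
vblock_nest top 0.66 [260. 145. 314. 189.] [ 0.6276 -0.0861  3.4733] IoU 0.97
bar_nest top 0.66 [352. 157. 421. 202.] [ 0.6041 -0.3042  2.8655] IoU 0.97
chuck_center side 0.96 [289. 186. 314. 210.] [ 0.4421 -0.1021] IoU 0.93
post_center side 0.83 [270. 288. 290. 339.] [0.4298 0.2658] IoU 0.95
post_center side 0.72 [296. 145. 316. 177.] [ 0.4352 -0.2375] IoU 0.57
vblock_center side 0.9 [139. 289. 169. 341.] [0.6217 0.3021 0.2402] IoU 0.92
vblock_center side 0.28 [293. 143. 318. 177.] [ 0.437  -0.2705  2.9706] IoU 0.72
bar_center side 0.89 [297. 141. 320. 176.] [ 0.4354 -0.2759 -0.2066] IoU 0.94
chuck_nest side 0.71 [252. 234. 291. 267.] [0.4769 0.0793] IoU 0.96
vblock_nest side 0.71 [198. 185. 232. 210.] [ 0.6264 -0.0803  0.3488] IoU 0.92
bar_nest side 0.73 [222. 140. 266. 169.] [ 0.6047 -0.2991 -0.2596] IoU 0.95
```

```bash
cat > plan.py <<'E'
from h import *
from scipy.spatial.transform import Rotation as Ro
def plan(x,y,z,psi=None):
    o=arm.get_obs(); w,a,b,c=o['orientation']; R=Ro.from_quat([a,b,c,w]).as_matrix()
    s=R.T@(np.array([x,y,z])-o['tool_pos'])/.5
    cur=np.arctan2(R[1,0],R[0,0]); t=0
    if psi is not None: t=-((psi-cur+np.pi)%(2*np.pi)-np.pi)/(np.pi/3)
    print('clk %.2f tcp'%o['clock'],np.round(o['tool_pos'],4),'psi %.3f'%cur,'tilt %.4f'%np.arccos(-R[2,2]),'open %.4f'%o['opening'],'F',np.round(o['ft_force'],1))
    print('shift',np.round(s,3),'turn %.3f'%t,'mm %.0f'%(np.linalg.norm(s)*500))
    return s,t
E
python3 - <<'E'
from plan import *
print(ray('top',(102,256.5),.07))
plan(.4353,-.2786,.15,1.358)
E
python3 - <<'E'
import cv2
im=cv2.imread('pics/side0.png')[170:220,270:330]; a=cv2.resize(im,None,fx=6,fy=6,interpolation=cv2.INTER_CUBIC)
im=cv2.imread('pics/top0.png')[230:280,262:322]; b=cv2.resize(im,None,fx=6,fy=6,interpolation=cv2.INTER_CUBIC)
cv2.imwrite('pics/chz.png',cv2.hconcat([a,b]))
E
```

```text
[0.4281699  0.26230544 0.07      ]
clk 1.30 tcp [ 0.2212 -0.5035  0.2186] psi 0.414 tilt 0.0001 open 0.0929 F [0.3 0.4 0.8]
shift [ 0.573 -0.24   0.137] turn -0.902 mm 318
```

View pics/chz.png

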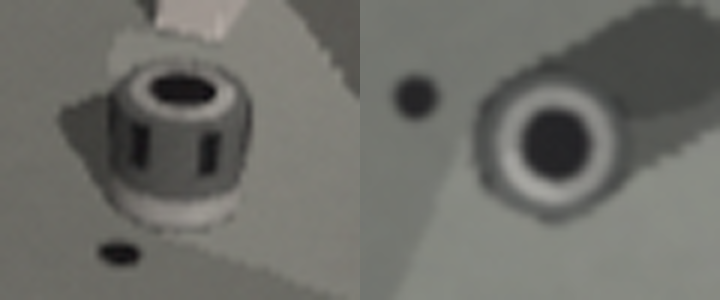

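Emit:
{"api": "arm_command", "payload": {"motion": [[[0.115,-0.048,0.027,-0.18,-1],[0.23,-0.096,0.055,-0.36,-1],[0.344,-0.144,0.082,-0.54,-1],[0.458,-0.192,0.11,-0.72,-1],[0.573,-0.24,0.137,-0.902,-1]]], "squeeze": 30}}

```text
clock: 1.92
tool_pos: [0.4327, -0.281, 0.1511]
orientation: [0.0, 0.778, 0.628, 0.0]
ft_force: [0.7, -0.3, -0.4]
opening: 0.093
```

```bash
python3 - <<'E'
from plan import *
plan(.4353,-.2786,.05,1.358)
shot('top','t1');shot('side','s1')
a=cv2.imread('pics/t1.png')[170:330,300:460];b=cv2.imread('pics/s1.png')[60:220,220:380]
cv2.imwrite('pics/ts1.png',cv2.resize(cv2.hconcat([a,b]),None,fx=2.5,fy=2.5,interpolation=cv2.INTER_CUBIC))
E
```

```text
clk 1.93 tcp [ 0.4327 -0.281   0.1511] psi 1.357 tilt 0.0007 open 0.0930 F [ 0.7 -0.3 -0.4]
shift [0.006 0.004 0.202] turn -0.001 mm 101
```

View pics/ts1.png

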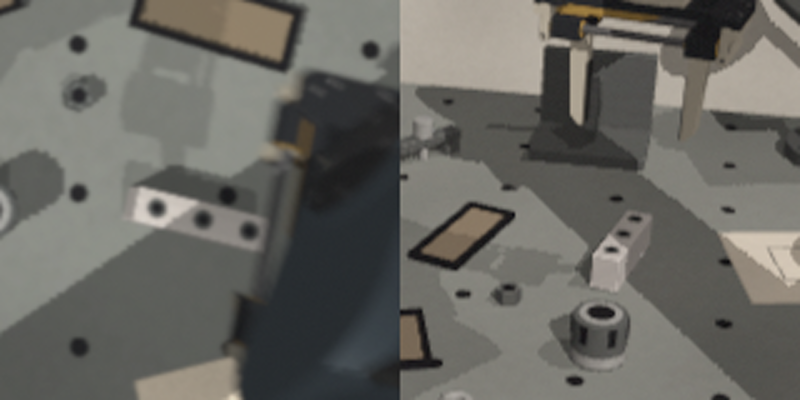

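```bash
python3 - <<'E'
from plan import *
R=Ro.from_quat([.778,.628,0,0]).as_matrix();o=arm.get_obs();t=o['tool_pos'];print(t,o['clock'])
for c in('top','side'):
  for s in(0,-.0465,.0465,-.064,.064): print(c,s,proj(c,t+R[:,1]*s), proj(c,t+R[:,1]*s-R[:,2]*.06))
E
```

```text
[ 0.43377421 -0.27841649  0.15015842] 2.025
top 0 [399.55950744 259.22013877] [412.4006024  259.94971466]
top -0.0465 [394.54610492 285.48201435] [407.08605997 288.32018306]
top 0.0465 [404.50142973 233.33270049] [417.63339682 232.01563933]
top -0.064 [392.64050888 295.46416238] [405.06439732 299.11236635]
top 0.064 [406.34309311 223.68545307] [419.58194201 221.61377684]
side 0 [313.71990043 110.62696072] [316.00562923  86.20313213]
side -0.0465 [332.7732972  113.93509487] [335.65557895  89.2645455 ]
side 0.0465 [295.1749017  107.40709685] [296.89509734  83.22575872]
side -0.064 [340.07991123 115.20370119] [343.1951352   90.43918964]
side 0.064 [288.32311727 106.21746004] [289.83813194  82.12630104]
```

```bash
python3 - <<'E'
from plan import *
plan(.4353,-.2786,.0135,1.358)
E
```

```text
clk 2.02 tcp [ 0.4338 -0.2784  0.1502] psi 1.361 tilt 0.0019 open 0.0930 F [-0.4 -0.9  0.5]
shift [-0.     0.003  0.273] turn 0.003 mm 137
```

Emit:
{"api": "arm_command", "payload": {"motion": [[[0,0.003,0.08,0.003,-1],[0,0.003,0.16,0.003,-1],[0,0.003,0.23,0.003,-1],[0,0.003,0.265,0.003,-1],[0,0.003,0.273,0.003,-1]]]}}

```text
clock: 2.65
tool_pos: [0.4349, -0.2787, 0.0133]
orientation: [-0.001, 0.778, 0.628, 0.0]
ft_force: [0.6, -0.4, 0.1]
opening: 0.093
```

```bash
python3 - <<'E'
from plan import *
plan(.4353,-.2786,.0135,1.358)
shot('side','s2')
b=cv2.imread('pics/s2.png')[60:220,220:380]
cv2.imwrite('pics/s2z.png',cv2.resize(b,None,fx=3,fy=3,interpolation=cv2.INTER_CUBIC))
E
```

```text
clk 2.65 tcp [ 0.4349 -0.2787  0.0133] psi 1.357 tilt 0.0027 open 0.0930 F [ 0.6 -0.4  0.1]
shift [ 0.     0.001 -0.   ] turn -0.001 mm 0
```

View pics/s2z.png

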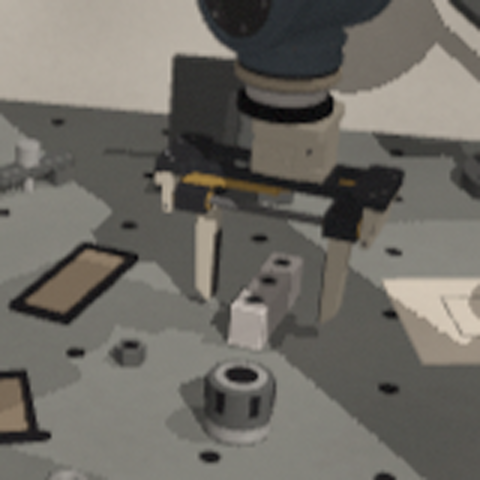

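The bar sits between the open fingers, which straddle its middle hole at crop (265,280), so I'll close on it.

Emit:
{"api": "arm_command", "payload": {"motion": [[[0,0,0,0,1],[0,0,0,0,1],[0,0,0,0,1],[0,0,0,0,1],[0,0,0,0,1]]], "squeeze": 30}}

```text
clock: 3.32
tool_pos: [0.4351, -0.2788, 0.0137]
orientation: [-0.001, 0.778, 0.628, 0.0]
ft_force: [-0.2, 0.4, 0.2]
opening: 0.0475
```

Emit:
{"api": "arm_command", "payload": {"motion": [[[0,0,0,0,1],[0,0,0,0,1],[0,0,0,0,1]]]}}

```text
clock: 3.7
tool_pos: [0.4352, -0.2788, 0.0137]
orientation: [-0.001, 0.778, 0.628, 0.0]
ft_force: [0.8, 0.3, -0.6]
opening: 0.0277
```

```bash
python3 - <<'E'
from plan import *
plan(.4353,-.2786,.12,1.358)
E
```

```text
clk 3.70 tcp [ 0.4352 -0.2788  0.0137] psi 1.357 tilt 0.0018 open 0.0277 F [ 0.8  0.3 -0.6]
shift [ 0.001 -0.    -0.213] turn -0.001 mm 106
```

Emit:
{"api": "arm_command", "payload": {"motion": [[[0,0,0,0,1],[0,0,-0.02,0,1],[0,0,-0.07,0,1],[0,0,-0.13,0,1],[0,0,-0.17,0,1]]]}}

```text
clock: 4.32
tool_pos: [0.4354, -0.279, 0.1004]
orientation: [-0.0, 0.778, 0.628, 0.0]
ft_force: [0.4, -0.1, -3.1]
opening: 0.0278
```

```bash
python3 - <<'E'
from plan import *
plan(.6044,-.3017,.095,1.303)
shot('side','s3');shot('top','t3')
look=__import__('fit').look
look('bar_center','side',.0825);look('bar_center','top',.0825)
a=cv2.imread('pics/t3.png')[110:270,300:460];b=cv2.imread('pics/s3.png')[60:220,220:380]
cv2.imwrite('pics/ts3.png',cv2.resize(cv2.hconcat([a,b]),None,fx=2.5,fy=2.5,interpolation=cv2.INTER_CUBIC))
E
```

```text
clk 4.33 tcp [ 0.4354 -0.279   0.1004] psi 1.358 tilt 0.0010 open 0.0278 F [ 0.4 -0.1 -3.1]
shift [0.027 0.34  0.011] turn 0.052 mm 171
bar_center side 0.6 [298. 114. 315. 144.] [ 0.4419 -0.2856 -0.0507] IoU 0.79
bar_center top 0.73 [359. 243. 397. 264.] [ 0.4474 -0.2235 -0.1714] IoU 0.62
```

View pics/ts3.png

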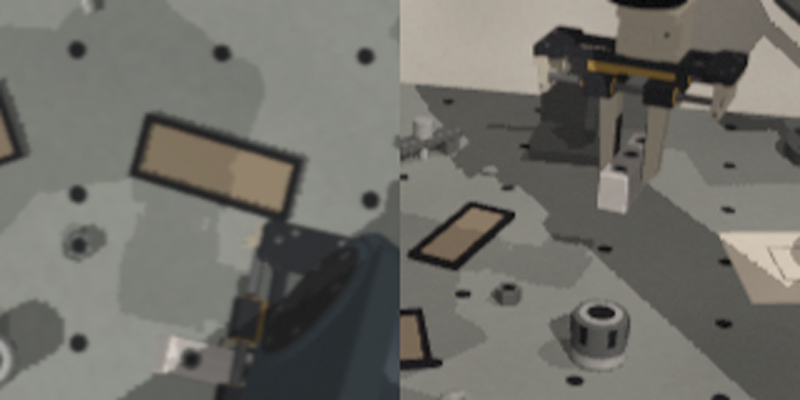

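Emit:
{"api": "arm_command", "payload": {"motion": [[[0.003,0.04,0,0.006,1],[0.01,0.12,0,0.02,1],[0.018,0.22,0,0.035,1],[0.024,0.3,0,0.047,1],[0.027,0.34,0,0.052,1]]]}}

```text
clock: 5.15
tool_pos: [0.6051, -0.3012, 0.0964]
orientation: [-0.002, 0.795, 0.607, -0.0]
ft_force: [-0.2, 0.6, -2.6]
opening: 0.0275
```

```bash
python3 - <<'E'
from plan import *
plan(.6044,-.3017,.03,1.303)
shot('side','s4');shot('top','t4')
a=cv2.imread('pics/t4.png')[110:270,300:460];b=cv2.imread('pics/s4.png')[40:200,180:340]
cv2.imwrite('pics/ts4.png',cv2.resize(cv2.hconcat([a,b]),None,fx=2.5,fy=2.5,interpolation=cv2.INTER_CUBIC))
E
```

```text
clk 5.15 tcp [ 0.6051 -0.3012  0.0964] psi 1.303 tilt 0.0036 open 0.0275 F [-0.2  0.6 -2.6]
shift [-0.002 -0.001  0.133] turn 0.000 mm 66
```

View pics/ts4.png

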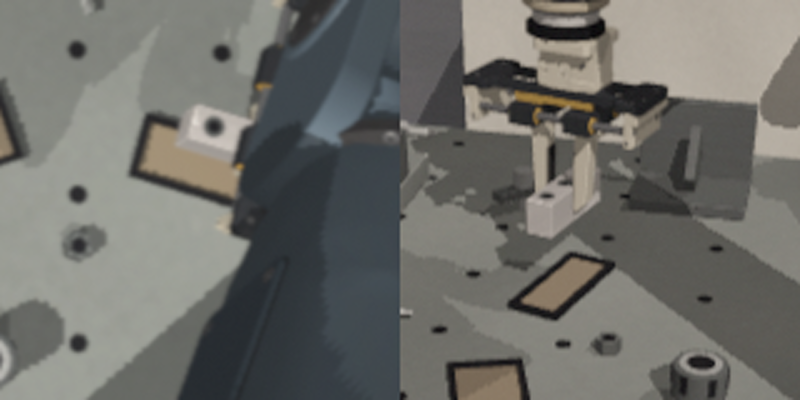

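Over the nest, the bar lines up with the tray. Next I'll go down to 30 mm and check again.

Emit:
{"api": "arm_command", "payload": {"motion": [[[-0.001,-0.001,0.03,0,1],[-0.002,-0.001,0.07,0,1],[-0.002,-0.001,0.11,0,1],[-0.002,-0.001,0.13,0,1],[-0.002,-0.001,0.133,0,1]]]}}

```text
clock: 5.88
tool_pos: [0.6035, -0.3017, 0.029]
orientation: [-0.002, 0.795, 0.607, -0.0]
ft_force: [0.2, -0.6, -2.4]
opening: 0.0279
```

```bash
python3 - <<'E'
from plan import *
plan(.6044,-.3017,.0168,1.303)
shot('side','s5');shot('top','t5')
a=cv2.imread('pics/t5.png')[110:270,300:460];b=cv2.imread('pics/s5.png')[90:250,180:340]
cv2.imwrite('pics/ts5.png',cv2.resize(cv2.hconcat([a,b]),None,fx=2.5,fy=2.5,interpolation=cv2.INTER_CUBIC))
E
```

```text
clk 5.88 tcp [ 0.6035 -0.3017  0.029 ] psi 1.304 tilt 0.0045 open 0.0279 F [ 0.2 -0.6 -2.4]
shift [0.    0.002 0.024] turn 0.001 mm 12
```

View pics/ts5.png

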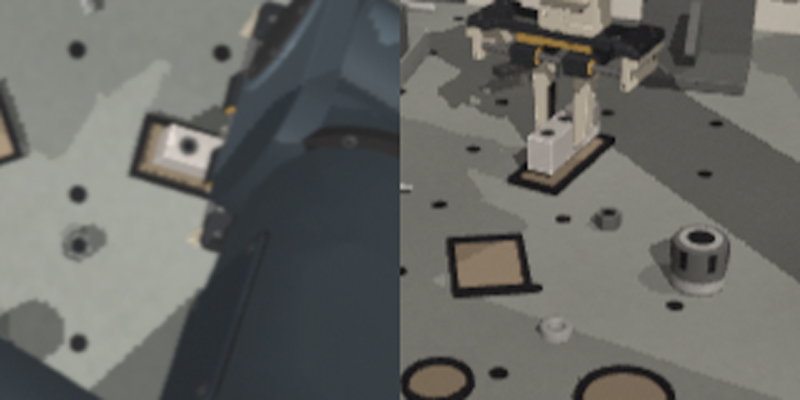

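Emit:
{"api": "arm_command", "payload": {"motion": [[[0,0.001,0.008,0,1],[0,0.002,0.015,0,1],[0,0.002,0.02,0,1],[0,0.002,0.024,0,1],[0,0.002,0.025,0,1]]]}}

```text
clock: 6.6
tool_pos: [0.605, -0.3022, 0.0175]
orientation: [-0.001, 0.795, 0.607, -0.0]
ft_force: [0.1, 1.1, -3.0]
opening: 0.0279
```

```bash
python3 - <<'E'
from plan import *
plan(.6044,-.3017,.0165,1.303)
shot('side','s6')
b=cv2.imread('pics/s6.png')[90:250,180:340]
cv2.imwrite('pics/s6z.png',cv2.resize(b,None,fx=3,fy=3,interpolation=cv2.INTER_CUBIC))
E
```

```text
clk 6.60 tcp [ 0.605  -0.3022  0.0175] psi 1.304 tilt 0.0030 open 0.0279 F [ 0.1  1.1 -3. ]
shift [ 0.001 -0.001  0.002] turn 0.001 mm 1
```

View pics/s6z.png

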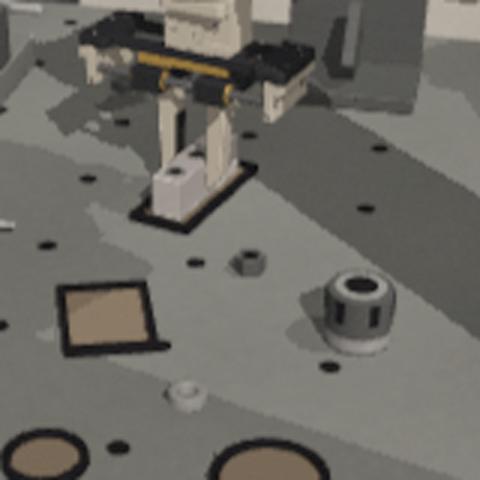

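Emit:
{"api": "arm_command", "payload": {"motion": [[[0,0,0.001,0,1],[0,0,0.002,0,1],[0,0,0.003,0,1]]]}}

```text
clock: 7.02
tool_pos: [0.6051, -0.3023, 0.0167]
orientation: [-0.001, 0.795, 0.607, -0.0]
ft_force: [-3.8, 3.2, 9.0]
opening: 0.0276
```

Emit:
{"api": "arm_command", "payload": {"motion": [[[0,0,0,0,-0.4],[0,0,0,0,-0.4],[0,0,0,0,-0.4],[0,0,0,0,-0.4],[0,0,0,0,-0.4]]]}}

```text
clock: 7.65
tool_pos: [0.6051, -0.3023, 0.0167]
orientation: [-0.001, 0.795, 0.607, -0.0]
ft_force: [0.1, 0.5, -0.2]
opening: 0.0648
```

Emit:
{"api": "arm_command", "payload": {"motion": [[[0,0,-0.04,0,-1],[0,0,-0.12,0,-1],[0,0,-0.2,0,-1],[0,0,-0.26,0,-1],[0,0,-0.28,0,-1]]]}}

```text
clock: 8.28
tool_pos: [0.6061, -0.303, 0.1599]
orientation: [0.0, 0.795, 0.607, 0.001]
ft_force: [-0.1, -0.0, 0.1]
opening: 0.0928
```

```bash
python3 - <<'E'
from fit import *
from plan import plan
shot('side','s7');shot('top','t7')
look('bar_center','side',.003);look('bar_nest','side');look('bar_center','top',.003)
plan(.4407,-.104,.13,1.13)
b=cv2.imread('pics/s7.png')[90:250,180:340]
cv2.imwrite('pics/s7z.png',cv2.resize(b,None,fx=3,fy=3,interpolation=cv2.INTER_CUBIC))
E
```

```text
bar_center side 0.78 [231. 135. 257. 163.] [ 0.606  -0.2984 -0.2339] IoU 0.92
bar_nest side 0.52 [221. 142. 264. 168.] [ 0.6038 -0.2992  2.8374] IoU 0.42
bar_nest side 0.34 [288. 184. 316. 210.] [ 0.4434 -0.1493  0.0765] IoU 0.67
bar_center top 0.96 [359. 160. 406. 188.] [ 0.6105 -0.2818  2.9108] IoU 0.72
clk 8.53 tcp [ 0.6048 -0.3022  0.1553] psi 1.304 tilt 0.0049 open 0.0928 F [-0.3  0.9  0.5]
shift [ 0.296 -0.421  0.053] turn 0.166 mm 259
```

View pics/s7z.png

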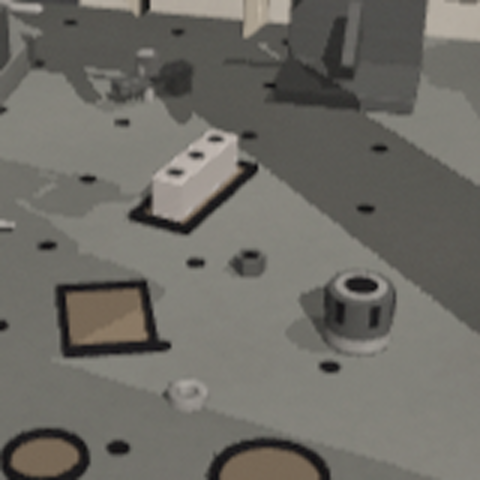

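Emit:
{"api": "arm_command", "payload": {"motion": [[[0.06,-0.085,0.01,0.033,-1],[0.12,-0.17,0.02,0.066,-1],[0.18,-0.255,0.03,0.1,-1],[0.24,-0.34,0.04,0.133,-1],[0.296,-0.421,0.053,0.166,-1]]]}}

```text
clock: 9.15
tool_pos: [0.439, -0.1025, 0.1291]
orientation: [-0.003, 0.845, 0.535, -0.001]
ft_force: [0.2, 1.1, -0.0]
opening: 0.0932
```

```bash
python3 - <<'E'
from plan import *
plan(.4407,-.104,.016,1.13)
shot('side','s8')
b=cv2.imread('pics/s8.png')[70:230,220:380]
cv2.imwrite('pics/s8z.png',cv2.resize(b,None,fx=3,fy=3,interpolation=cv2.INTER_CUBIC))
E
```

```text
clk 9.15 tcp [ 0.439  -0.1025  0.1291] psi 1.129 tilt 0.0063 open 0.0932 F [ 0.2  1.1 -0. ]
shift [-0.002  0.006  0.226] turn -0.001 mm 113
```

View pics/s8z.png

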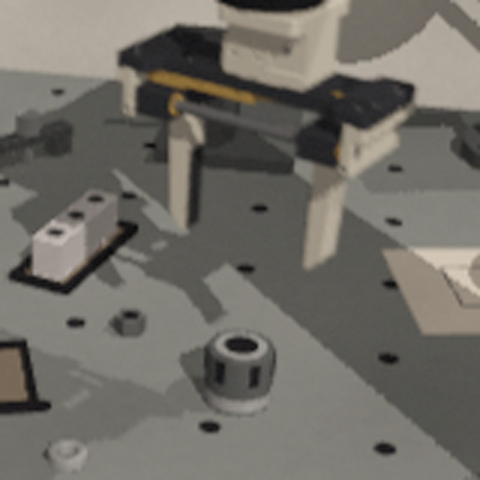

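Emit:
{"api": "arm_command", "payload": {"motion": [[[-0.001,0.003,0.06,0,-1],[-0.002,0.006,0.12,0,-1],[-0.002,0.006,0.18,0,-1],[-0.002,0.006,0.216,0,-1],[-0.002,0.006,0.226,0,-1]]]}}

```text
clock: 9.82
tool_pos: [0.4346, -0.1002, 0.0133]
orientation: [-0.007, 0.845, 0.534, -0.004]
ft_force: [-0.2, -0.5, 0.3]
opening: 0.0928
```

```bash
python3 - <<'E'
from plan import *
plan(.4407,-.104,.016,1.13)
shot('side','s9')
b=cv2.imread('pics/s9.png')[90:250,220:380]
cv2.imwrite('pics/s9z.png',cv2.resize(b,None,fx=3,fy=3,interpolation=cv2.INTER_CUBIC))
E
```

```text
clk 9.82 tcp [ 0.4346 -0.1002  0.0133] psi 1.128 tilt 0.0151 open 0.0928 F [-0.2 -0.5  0.3]
shift [-0.002  0.014 -0.006] turn -0.002 mm 8
```

View pics/s9z.png

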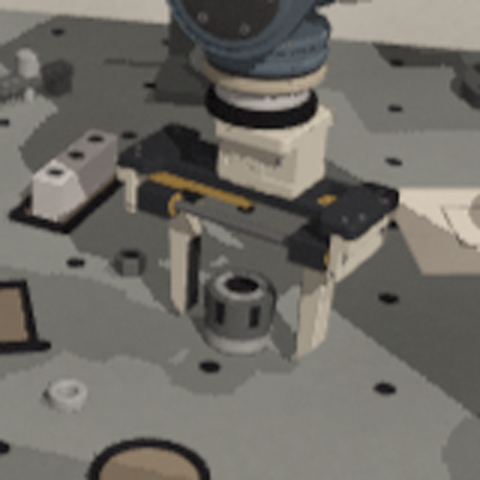

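Emit:
{"api": "arm_command", "payload": {"motion": [[[-0.002,0.014,-0.004,0,-1],[-0.002,0.014,-0.006,0,-1],[-0.002,0.014,-0.006,0,-1]]]}}

```text
clock: 10.25
tool_pos: [0.4411, -0.1043, 0.0169]
orientation: [-0.006, 0.845, 0.534, -0.003]
ft_force: [-0.5, 0.5, 0.3]
opening: 0.0932
```

```bash
python3 - <<'E'
from plan import *
plan(.4407,-.104,.016,1.13)
print(arm.get_obs()['orientation'],arm.get_obs()['dq'])
E
```

```text
clk 10.25 tcp [ 0.4411 -0.1043  0.0169] psi 1.128 tilt 0.0135 open 0.0932 F [-0.5  0.5  0.3]
shift [ 0.    -0.001  0.002] turn -0.002 mm 1
[-0.00594527  0.84518092  0.53443781 -0.00317649] [ 1.18664447e-03  1.88476700e-03  7.53859415e-03 -3.87584610e-04
 -3.58692633e-03  8.89646041e-05]
```

Emit:
{"api": "arm_command", "payload": {"motion": [[[0,0,0.001,0,1],[0,0,0.001,0,1],[0,0,0.001,0,1],[0,0,0.001,0,1],[0,0,0.001,0,1]]], "squeeze": 40}}

```text
clock: 10.88
tool_pos: [0.441, -0.1042, 0.0164]
orientation: [-0.006, 0.845, 0.534, -0.003]
ft_force: [-1.2, 0.9, 1.1]
opening: 0.0497
```

Emit:
{"api": "arm_command", "payload": {"motion": [[[0,0,0,0,1],[0,0,0,0,1],[0,0,0,0,1]]]}}

```text
clock: 11.25
tool_pos: [0.441, -0.1042, 0.0164]
orientation: [-0.006, 0.845, 0.534, -0.003]
ft_force: [-0.3, 0.2, 0.5]
opening: 0.0496
```

Emit:
{"api": "arm_command", "payload": {"motion": [[[0,0,-0.01,0,1],[0,0,-0.05,0,1],[0,0,-0.1,0,1],[0,0,-0.15,0,1],[0,0,-0.17,0,1]]]}}

```text
clock: 11.88
tool_pos: [0.4423, -0.1049, 0.1025]
orientation: [-0.005, 0.845, 0.534, -0.003]
ft_force: [-0.3, -0.1, -5.0]
opening: 0.0493
```

```bash
sed -i "s/    return s,t/    print('tool z axis',np.round(R[:,2],4)); return s,t/" plan.py; python3 - <<'E'
from plan import *
plan(.4763,.078,.1,1.13)
shot('side','s10')
b=cv2.imread('pics/s10.png')[70:230,220:380]
cv2.imwrite('pics/s10z.png',cv2.resize(b,None,fx=3,fy=3,interpolation=cv2.INTER_CUBIC))
E
```

```text
clk 11.88 tcp [ 0.4423 -0.1049  0.1025] psi 1.128 tilt 0.0122 open 0.0493 F [-0.3 -0.1 -5. ]
shift [ 0.36  -0.095  0.007] turn -0.002 mm 186
tool z axis [-0.0105  0.0062 -0.9999]
```

View pics/s10z.png

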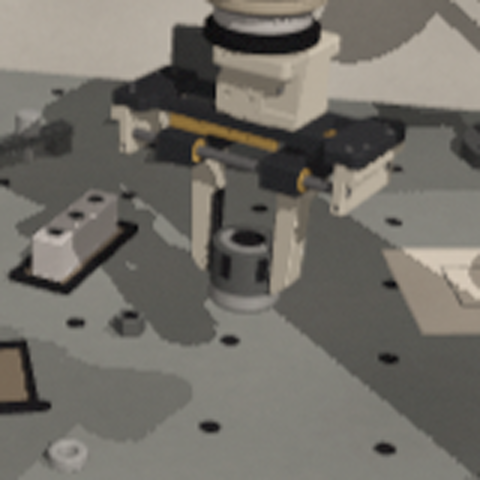

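Emit:
{"api": "arm_command", "payload": {"motion": [[[0.04,-0.01,0.001,0,1],[0.13,-0.034,0.003,0,1],[0.24,-0.063,0.005,0,1],[0.33,-0.087,0.007,0,1],[0.36,-0.095,0.007,0,1]]]}}

```text
clock: 12.55
tool_pos: [0.4763, 0.0801, 0.0992]
orientation: [-0.006, 0.845, 0.535, -0.003]
ft_force: [-0.1, -0.5, -4.6]
opening: 0.0493
```

Emit:
{"api": "arm_command", "payload": {"motion": [[[0,0,0,0,1],[0,0,0,0,1]]]}}

```text
clock: 12.8
tool_pos: [0.4759, 0.0792, 0.0988]
orientation: [-0.006, 0.845, 0.535, -0.004]
ft_force: [-0.1, -0.2, -4.1]
opening: 0.0494
```

```bash
python3 - <<'E'
from plan import *
plan(.4763,.078,.032,1.13)
shot('side','s11');shot('top','t11')
a=cv2.imread('pics/t11.png')[140:300,120:280];b=cv2.imread('pics/s11.png')[120:280,180:340]
cv2.imwrite('pics/ts11.png',cv2.resize(cv2.hconcat([a,b]),None,fx=2.5,fy=2.5,interpolation=cv2.INTER_CUBIC))
E
```

```text
clk 12.80 tcp [0.4759 0.0792 0.0988] psi 1.130 tilt 0.0138 open 0.0494 F [-0.1 -0.2 -4.1]
shift [-0.002  0.004  0.134] turn -0.000 mm 67
tool z axis [-0.0125  0.0058 -0.9999]
```

View pics/ts11.png

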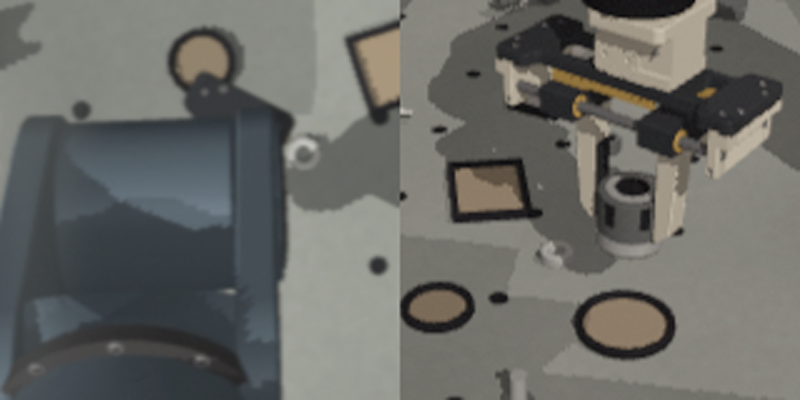

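Emit:
{"api": "arm_command", "payload": {"motion": [[[-0.001,0.002,0.03,0,1],[-0.002,0.004,0.07,0,1],[-0.002,0.004,0.11,0,1],[-0.002,0.004,0.134,0,1],[-0.002,0.004,0.134,0,1]]]}}

```text
clock: 13.52
tool_pos: [0.4762, 0.0774, 0.0311]
orientation: [-0.006, 0.845, 0.535, -0.004]
ft_force: [-0.4, -0.1, -3.8]
opening: 0.0495
```

```bash
python3 - <<'E'
from plan import *
plan(.4763,.078,.0195,1.13)
shot('side','s12')
b=cv2.imread('pics/s12.png')[150:310,180:340]
cv2.imwrite('pics/s12z.png',cv2.resize(b,None,fx=3,fy=3,interpolation=cv2.INTER_CUBIC))
E
```

```text
clk 13.53 tcp [0.4762 0.0774 0.0311] psi 1.129 tilt 0.0149 open 0.0495 F [-0.4 -0.1 -3.8]
shift [0.001 0.    0.023] turn -0.001 mm 12
tool z axis [-0.0137  0.0058 -0.9999]
```

View pics/s12z.png

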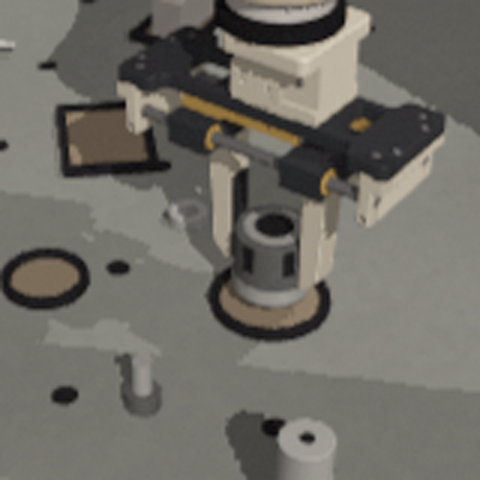

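Chuck centred over its tray at (269,300). I'll lower it to contact.

Emit:
{"api": "arm_command", "payload": {"motion": [[[0.001,0.001,0.008,0,1],[0.001,0.001,0.015,0,1],[0.001,0.001,0.02,0,1],[0.001,0.001,0.023,0,1],[0.001,0.001,0.024,0,1]]]}}

```text
clock: 14.2
tool_pos: [0.4772, 0.0778, 0.0198]
orientation: [-0.006, 0.845, 0.535, -0.004]
ft_force: [0.5, -0.8, -4.9]
opening: 0.05
```

```bash
python3 - <<'E'
from plan import *
plan(.4763,.078,.0185,1.13)
E
```

```text
clk 14.20 tcp [0.4772 0.0778 0.0198] psi 1.129 tilt 0.0138 open 0.0500 F [ 0.5 -0.8 -4.9]
shift [-0.    -0.002  0.003] turn -0.001 mm 2
tool z axis [-0.0125  0.0059 -0.9999]
```

Emit:
{"api": "arm_command", "payload": {"motion": [[[0,0,0.001,0,1],[0,0,0.002,0,1],[0,0,0.003,0,1]]]}}

```text
clock: 14.58
tool_pos: [0.4772, 0.0778, 0.0193]
orientation: [-0.006, 0.845, 0.535, -0.004]
ft_force: [-7.9, -0.7, 21.2]
opening: 0.0492
```

Emit:
{"api": "arm_command", "payload": {"motion": [[[0,0,0,0,-0.7],[0,0,0,0,-0.7],[0,0,0,0,-0.7],[0,0,0,0,-0.7],[0,0,0,0,-0.7]]]}}

```text
clock: 15.2
tool_pos: [0.4772, 0.0778, 0.0193]
orientation: [-0.006, 0.845, 0.535, -0.004]
ft_force: [-0.3, 0.0, -0.0]
opening: 0.0788
```

Emit:
{"api": "arm_command", "payload": {"motion": [[[0,0,-0.04,0,-1],[0,0,-0.12,0,-1],[0,0,-0.2,0,-1],[0,0,-0.25,0,-1],[0,0,-0.25,0,-1]]]}}

```text
clock: 15.82
tool_pos: [0.4796, 0.0771, 0.1457]
orientation: [-0.005, 0.845, 0.535, -0.002]
ft_force: [0.5, -0.5, -1.4]
opening: 0.0926
```

```bash
python3 - <<'E'
from fit import *
from plan import plan
shot('side','s13')
look('chuck_center','side',.003);look('chuck_nest','side')
look('post_center','side')
plan(.429,.264,.16,1.571)
b=cv2.imread('pics/s13.png')[150:310,180:340]
cv2.imwrite('pics/s13z.png',cv2.resize(b,None,fx=3,fy=3,interpolation=cv2.INTER_CUBIC))
E
```

```text
chuck_center side 0.86 [259. 227. 288. 258.] [0.477  0.0768] IoU 0.91
chuck_nest side 0.65 [252. 239. 290. 265.] [0.4766 0.0782] IoU 0.36
post_center side 0.94 [273. 288. 290. 338.] [0.4301 0.2654] IoU 0.94
post_center side 0.75 [228. 140. 256. 164.] [ 0.6244 -0.26  ] IoU 0.43
clk 16.02 tcp [0.4781 0.077  0.1431] psi 1.129 tilt 0.0155 open 0.0929 F [-0.1 -0.5  0.4]
shift [ 0.296 -0.249 -0.03 ] turn -0.422 mm 194
tool z axis [-0.0144  0.0058 -0.9999]
```

View pics/s13z.png

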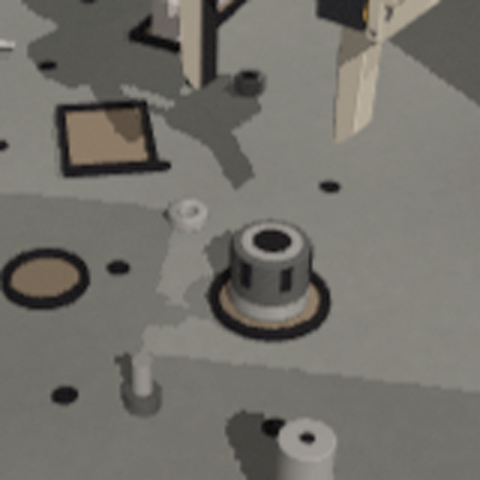

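Emit:
{"api": "arm_command", "payload": {"motion": [[[0.04,-0.03,-0.03,-0.1,-1],[0.12,-0.1,-0.03,-0.2,-1],[0.21,-0.18,-0.03,-0.32,-1],[0.28,-0.235,-0.03,-0.4,-1],[0.296,-0.249,-0.03,-0.422,-1]]]}}

```text
clock: 16.65
tool_pos: [0.4281, 0.2657, 0.1589]
orientation: [-0.007, 0.706, 0.708, -0.004]
ft_force: [-0.2, -0.5, 0.7]
opening: 0.0932
```

Emit:
{"api": "arm_command", "payload": {"motion": [[[0,0,0,0,-1],[0,0,0,0,-1]]]}}

```text
clock: 16.9
tool_pos: [0.4282, 0.2646, 0.1584]
orientation: [-0.007, 0.706, 0.708, -0.004]
ft_force: [-0.1, -0.7, 0.1]
opening: 0.0932
```

```bash
python3 - <<'E'
from plan import *
plan(.429,.264,.08,1.571)
shot('side','s14')
b=cv2.imread('pics/s14.png')[200:380,180:360]
cv2.imwrite('pics/s14z.png',cv2.resize(b,None,fx=3,fy=3,interpolation=cv2.INTER_CUBIC))
E
```

```text
clk 16.90 tcp [0.4282 0.2646 0.1584] psi 1.573 tilt 0.0173 open 0.0932 F [-0.1 -0.7  0.1]
shift [-0.002  0.004  0.157] turn 0.002 mm 78
tool z axis [-0.0166  0.0045 -0.9999]
```

View pics/s14z.png

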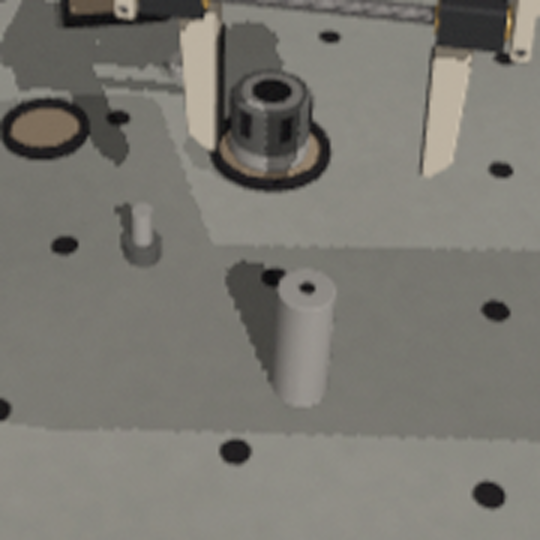

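Emit:
{"api": "arm_command", "payload": {"motion": [[[-0.001,0.002,0.04,0,-1],[-0.002,0.003,0.09,0,-1],[-0.002,0.004,0.14,0,-1],[-0.002,0.004,0.157,0,-1],[-0.002,0.004,0.157,0,-1]]]}}

```text
clock: 17.58
tool_pos: [0.4292, 0.2635, 0.0801]
orientation: [-0.008, 0.707, 0.707, -0.004]
ft_force: [0.6, -0.9, -0.7]
opening: 0.0929
```

```bash
python3 - <<'E'
from plan import *
plan(.4295,.264,.024,1.571)
shot('side','s15')
b=cv2.imread('pics/s15.png')[200:380,180:360]
cv2.imwrite('pics/s15z.png',cv2.resize(b,None,fx=3,fy=3,interpolation=cv2.INTER_CUBIC))
E
```

```text
clk 17.57 tcp [0.4292 0.2635 0.0801] psi 1.572 tilt 0.0174 open 0.0929 F [ 0.6 -0.9 -0.7]
shift [0.    0.002 0.112] turn 0.001 mm 56
tool z axis [-0.0168  0.0045 -0.9998]
```

View pics/s15z.png

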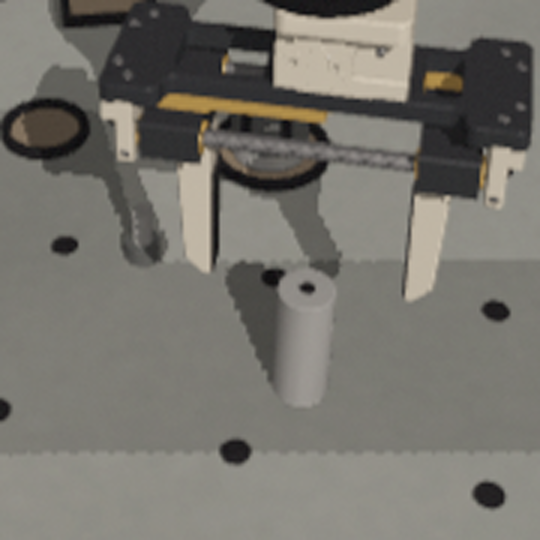

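Emit:
{"api": "arm_command", "payload": {"motion": [[[0,0.001,0.03,0,-1],[0,0.002,0.065,0,-1],[0,0.002,0.1,0,-1],[0,0.002,0.112,0,-1],[0,0.002,0.112,0,-1]]]}}

```text
clock: 18.25
tool_pos: [0.4295, 0.264, 0.0243]
orientation: [-0.007, 0.707, 0.707, -0.004]
ft_force: [0.8, 1.3, 0.3]
opening: 0.0929
```

Emit:
{"api": "arm_command", "payload": {"motion": [[[0,0,0,0,1],[0,0,0,0,1],[0,0,0,0,1],[0,0,0,0,1],[0,0,0,0,1]]], "squeeze": 30}}

```text
clock: 18.88
tool_pos: [0.4295, 0.264, 0.0244]
orientation: [-0.007, 0.707, 0.707, -0.004]
ft_force: [-0.7, -0.3, 0.3]
opening: 0.0475
```

Emit:
{"api": "arm_command", "payload": {"motion": [[[0,0,0,0,1],[0,0,0,0,1],[0,0,0,0,1],[0,0,0,0,1]]]}}

```text
clock: 19.38
tool_pos: [0.4296, 0.2641, 0.0244]
orientation: [-0.007, 0.707, 0.707, -0.004]
ft_force: [-0.1, -1.1, 1.1]
opening: 0.0296
```

```bash
python3 - <<'E'
from plan import *
plan(.429,.264,.12,1.571)
shot('side','s16')
b=cv2.imread('pics/s16.png')[200:380,180:360]
cv2.imwrite('pics/s16z.png',cv2.resize(b,None,fx=3,fy=3,interpolation=cv2.INTER_CUBIC))
E
```

```text
clk 19.38 tcp [0.4296 0.2641 0.0244] psi 1.572 tilt 0.0169 open 0.0296 F [-0.1 -1.1  1.1]
shift [ 0.001 -0.004 -0.191] turn 0.001 mm 96
tool z axis [-0.0162  0.0048 -0.9999]
```

View pics/s16z.png

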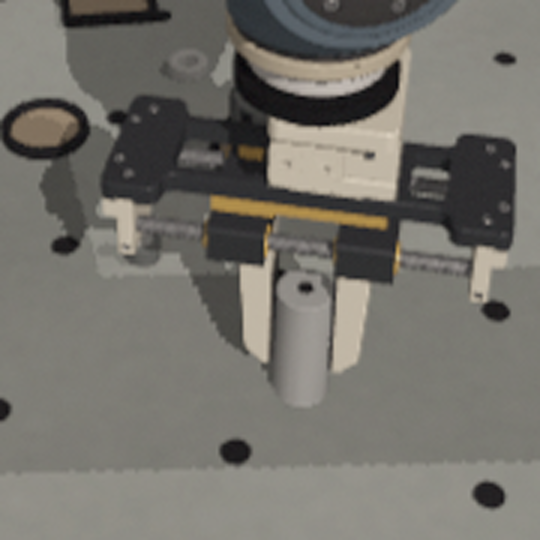

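Emit:
{"api": "arm_command", "payload": {"motion": [[[0,0,-0.01,0,1],[0,-0.001,-0.06,0,1],[0,-0.002,-0.12,0,1],[0,-0.004,-0.17,0,1],[0.001,-0.004,-0.19,0,1]]]}}

```text
clock: 20.05
tool_pos: [0.4293, 0.2642, 0.1205]
orientation: [-0.007, 0.707, 0.707, -0.003]
ft_force: [-0.8, -0.0, -3.8]
opening: 0.0299
```

```bash
python3 - <<'E'
from plan import *
plan(.6212,.0895,.12,1.571)
E
```

```text
clk 20.05 tcp [0.4293 0.2642 0.1205] psi 1.572 tilt 0.0160 open 0.0299 F [-0.8 -0.  -3.8]
shift [-0.35   0.383 -0.007] turn 0.001 mm 260
tool z axis [-0.015   0.0054 -0.9999]
```

Emit:
{"api": "arm_command", "payload": {"motion": [[[-0.02,0.022,0,0,1],[-0.065,0.071,0,0,1],[-0.12,0.131,0,0,1],[-0.165,0.18,0,0,1],[-0.175,0.191,0,0,1]]]}}

```text
clock: 20.68
tool_pos: [0.5258, 0.1748, 0.1172]
orientation: [-0.008, 0.707, 0.707, -0.004]
ft_force: [-0.2, -0.8, -3.9]
opening: 0.0296
```

```bash
python3 - <<'E'
from plan import *
plan(.6212,.0895,.12,1.571)
E
```

```text
clk 20.68 tcp [0.5258 0.1748 0.1172] psi 1.570 tilt 0.0172 open 0.0296 F [-0.2 -0.8 -3.9]
shift [-0.17   0.191 -0.01 ] turn -0.001 mm 128
tool z axis [-0.0165  0.0048 -0.9999]
```

Emit:
{"api": "arm_command", "payload": {"motion": [[[-0.02,0.022,-0.005,0,1],[-0.065,0.071,-0.01,0,1],[-0.12,0.131,-0.01,0,1],[-0.16,0.18,-0.01,0,1],[-0.17,0.191,-0.01,0,1]]]}}

```text
clock: 21.3
tool_pos: [0.6222, 0.0884, 0.1197]
orientation: [-0.008, 0.708, 0.706, -0.004]
ft_force: [0.1, 0.7, -4.8]
opening: 0.0301
```

Emit:
{"api": "arm_command", "payload": {"motion": [[[0,0,0,0,1],[0,0,0,0,1]]]}}

```text
clock: 21.55
tool_pos: [0.6215, 0.089, 0.1195]
orientation: [-0.008, 0.708, 0.707, -0.005]
ft_force: [-0.3, 0.7, -4.5]
opening: 0.0297
```

```bash
python3 - <<'E'
from plan import *
plan(.6212,.0895,.045,1.571)
shot('side','s17');shot('top','t17')
a=cv2.imread('pics/t17.png')[80:240,120:280];b=cv2.imread('pics/s17.png')[100:260,120:280]
cv2.imwrite('pics/ts17.png',cv2.resize(cv2.hconcat([a,b]),None,fx=2.5,fy=2.5,interpolation=cv2.INTER_CUBIC))
E
```

```text
clk 21.55 tcp [0.6215 0.089  0.1195] psi 1.569 tilt 0.0183 open 0.0297 F [-0.3  0.7 -4.5]
shift [0.    0.002 0.149] turn -0.002 mm 74
tool z axis [-0.0177  0.0048 -0.9998]
```

View pics/ts17.png

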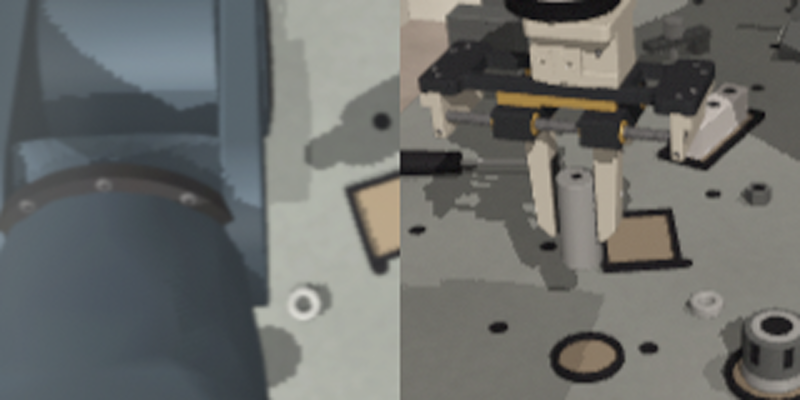

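Emit:
{"api": "arm_command", "payload": {"motion": [[[0,0.001,0.03,0,1],[0,0.002,0.08,0,1],[0,0.002,0.125,0,1],[0,0.002,0.149,0,1],[0,0.002,0.149,0,1]]]}}

```text
clock: 22.28
tool_pos: [0.6208, 0.0895, 0.0442]
orientation: [-0.008, 0.707, 0.707, -0.005]
ft_force: [0.1, 0.4, -3.5]
opening: 0.0296
```

```bash
python3 - <<'E'
from plan import *
plan(.6212,.0895,.0295,1.571)
shot('side','s18')
b=cv2.imread('pics/s18.png')[140:300,120:280]
cv2.imwrite('pics/s18z.png',cv2.resize(b,None,fx=3,fy=3,interpolation=cv2.INTER_CUBIC))
E
```

```text
clk 22.27 tcp [0.6208 0.0895 0.0442] psi 1.570 tilt 0.0194 open 0.0296 F [ 0.1  0.4 -3.5]
shift [-0.     0.001  0.029] turn -0.001 mm 15
tool z axis [-0.0188  0.0046 -0.9998]
```

View pics/s18z.png

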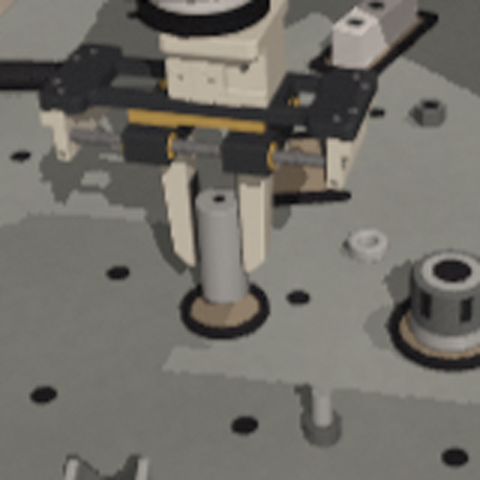

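Emit:
{"api": "arm_command", "payload": {"motion": [[[0,0.001,0.009,0,1],[0,0.001,0.018,0,1],[0,0.001,0.025,0,1],[0,0.001,0.029,0,1],[0,0.001,0.03,0,1]]]}}

```text
clock: 22.95
tool_pos: [0.6216, 0.0896, 0.0301]
orientation: [-0.008, 0.707, 0.707, -0.004]
ft_force: [-0.5, 0.0, -3.0]
opening: 0.0298
```

```bash
python3 - <<'E'
from plan import *
plan(.6212,.0895,.0274,1.571)
E
```

```text
clk 22.95 tcp [0.6216 0.0896 0.0301] psi 1.570 tilt 0.0180 open 0.0298 F [-0.5  0.  -3. ]
shift [-0.    -0.001  0.005] turn -0.001 mm 3
tool z axis [-0.0174  0.0047 -0.9998]
```

Emit:
{"api": "arm_command", "payload": {"motion": [[[0,0,0.001,0,1],[0,0,0.003,0,1],[0,0,0.005,0,1],[0,0,0.005,0,1]]]}}

```text
clock: 23.45
tool_pos: [0.6216, 0.0896, 0.0276]
orientation: [-0.008, 0.707, 0.707, -0.004]
ft_force: [-0.2, -0.7, -3.8]
opening: 0.0298
```

Emit:
{"api": "arm_command", "payload": {"motion": [[[0,0,0.001,0,1],[0,0,0.0015,0,1],[0,0,0.002,0,1]]]}}

```text
clock: 23.82
tool_pos: [0.6216, 0.0896, 0.0274]
orientation: [-0.008, 0.707, 0.707, -0.004]
ft_force: [-4.5, -1.1, 10.0]
opening: 0.0292
```

Emit:
{"api": "arm_command", "payload": {"motion": [[[0,0,0,0,0.25],[0,0,0,0,0.1],[0,0,0,0,-0.2],[0,0,0,0,-0.5],[0,0,0,0,-0.5]]]}}

```text
clock: 24.45
tool_pos: [0.6216, 0.0896, 0.0274]
orientation: [-0.008, 0.707, 0.707, -0.004]
ft_force: [-0.6, -0.2, -0.3]
opening: 0.0668
```

Emit:
{"api": "arm_command", "payload": {"motion": [[[0,0,-0.04,0,-1],[0,0,-0.11,0,-1],[0,0,-0.19,0,-1],[0,0,-0.24,0,-1],[0,0,-0.25,0,-1]]]}}

```text
clock: 25.08
tool_pos: [0.6248, 0.0891, 0.1552]
orientation: [-0.006, 0.707, 0.707, -0.003]
ft_force: [0.6, 0.0, -0.4]
opening: 0.0928
```

Emit:
{"api": "arm_command", "payload": {"motion": [[[0,0,0,0,-1],[0,0,0,0,-1]]]}}

```text
clock: 25.32
tool_pos: [0.6244, 0.089, 0.1544]
orientation: [-0.007, 0.707, 0.707, -0.003]
ft_force: [-0.0, -1.2, 0.4]
opening: 0.093
```

```bash
python3 - <<'E'
from fit import *
from plan import plan
shot('side','s19')
look('post_center','side',.003);look('vblock_center','side')
plan(.6214,.3003,.14,1.789)
b=cv2.imread('pics/s19.png')[140:340,110:310]
cv2.imwrite('pics/s19z.png',cv2.resize(b,None,fx=2.8,fy=2.8,interpolation=cv2.INTER_CUBIC))
E
```

```text
post_center side 0.72 [187. 208. 202. 249.] [0.6213 0.0918] IoU 0.94
vblock_center side 0.73 [137. 292. 169. 341.] [0.6218 0.3017 0.2518] IoU 0.89
clk 25.48 tcp [0.6244 0.089  0.1544] psi 1.570 tilt 0.0153 open 0.0930 F [-0.  -0.2 -0.6]
shift [ 0.422 -0.006  0.031] turn -0.209 mm 212
tool z axis [-0.0145  0.0049 -0.9999]
```

View pics/s19z.png

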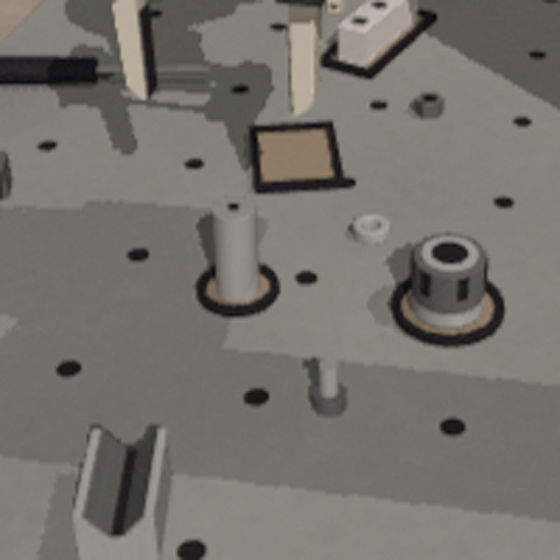

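Emit:
{"api": "arm_command", "payload": {"motion": [[[0.04,0,0.003,-0.03,-1],[0.15,-0.002,0.01,-0.08,-1],[0.26,-0.004,0.02,-0.14,-1],[0.37,-0.005,0.028,-0.19,-1],[0.422,-0.006,0.031,-0.206,-1]]]}}

```text
clock: 26.1
tool_pos: [0.6203, 0.3037, 0.1391]
orientation: [-0.008, 0.626, 0.78, -0.003]
ft_force: [-0.5, -0.0, -0.6]
opening: 0.0928
```

Emit:
{"api": "arm_command", "payload": {"motion": [[[0,0,0,0,-1],[0,0,0,0,-1]]]}}

```text
clock: 26.35
tool_pos: [0.6203, 0.3029, 0.139]
orientation: [-0.008, 0.626, 0.78, -0.003]
ft_force: [-0.1, 0.3, -0.0]
opening: 0.0929
```

```bash
python3 - <<'E'
from plan import *
plan(.6214,.3003,.016,1.786)
shot('side','s20')
b=cv2.imread('pics/s20.png')[200:384,60:244]
cv2.imwrite('pics/s20z.png',cv2.resize(b,None,fx=3,fy=3,interpolation=cv2.INTER_CUBIC))
E
```

```text
clk 26.35 tcp [0.6203 0.3029 0.139 ] psi 1.789 tilt 0.0164 open 0.0929 F [-0.1  0.3 -0. ]
shift [-0.007  0.005  0.246] turn 0.003 mm 123
tool z axis [-0.0157  0.0044 -0.9999]
```

View pics/s20z.png

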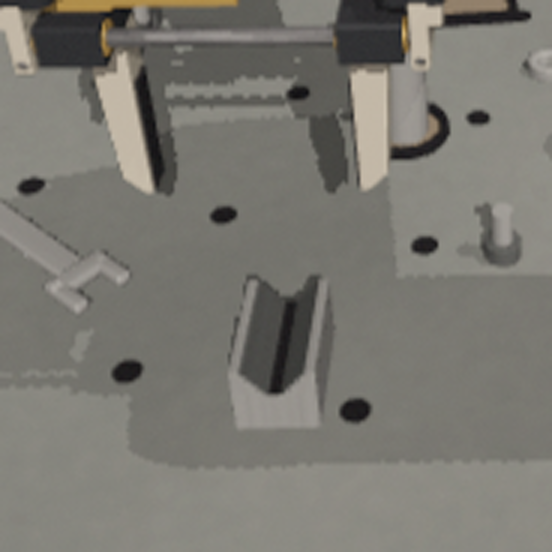

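Emit:
{"api": "arm_command", "payload": {"motion": [[[-0.004,0.003,0.06,0.003,-1],[-0.007,0.005,0.13,0.003,-1],[-0.007,0.005,0.2,0.003,-1],[-0.007,0.005,0.24,0.003,-1],[-0.007,0.005,0.246,0.003,-1]]]}}

```text
clock: 27.02
tool_pos: [0.6216, 0.2993, 0.0154]
orientation: [-0.008, 0.628, 0.778, -0.004]
ft_force: [0.8, -0.8, 0.8]
opening: 0.0931
```

```bash
python3 - <<'E'
from plan import *
plan(.6214,.3003,.016,1.786)
shot('side','s21')
b=cv2.imread('pics/s21.png')[200:384,60:244]
cv2.imwrite('pics/s21z.png',cv2.resize(b,None,fx=3,fy=3,interpolation=cv2.INTER_CUBIC))
E
```

```text
clk 27.02 tcp [0.6216 0.2993 0.0154] psi 1.784 tilt 0.0174 open 0.0931 F [ 0.8 -0.8  0.8]
shift [ 0.002  0.    -0.001] turn -0.002 mm 1
tool z axis [-0.017   0.004  -0.9998]
```

View pics/s21z.png

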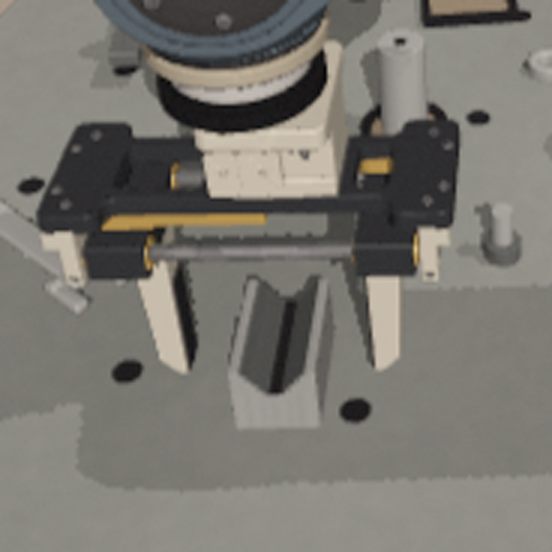

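Emit:
{"api": "arm_command", "payload": {"motion": [[[0.002,0,0,-0.002,1],[0.002,0,0,-0.002,1],[0.002,0,0,-0.002,1],[0.002,0,0,-0.002,1],[0.002,0,0,-0.002,1]]], "squeeze": 45}}

```text
clock: 27.7
tool_pos: [0.6218, 0.3007, 0.0162]
orientation: [-0.007, 0.627, 0.779, -0.003]
ft_force: [0.2, -0.3, 0.7]
opening: 0.0475
```

Emit:
{"api": "arm_command", "payload": {"motion": [[[0,0,0,0,1],[0,0,0,0,1],[0,0,0,0,1],[0,0,0,0,1]]]}}

```text
clock: 28.2
tool_pos: [0.6217, 0.3006, 0.0162]
orientation: [-0.008, 0.627, 0.779, -0.003]
ft_force: [-1.8, -0.6, 1.1]
opening: 0.0418
```

Emit:
{"api": "arm_command", "payload": {"motion": [[[0,0,-0.01,0,1],[0,0,-0.05,0,1],[0,0,-0.11,0,1],[0,0,-0.15,0,1],[0,0,-0.17,0,1]]]}}

```text
clock: 28.82
tool_pos: [0.6235, 0.3004, 0.103]
orientation: [-0.007, 0.627, 0.779, -0.002]
ft_force: [-0.5, 0.2, -5.1]
opening: 0.0419
```

```bash
python3 - <<'E'
from plan import *
plan(.6214,.3003,.12,1.8)
shot('side','s22')
b=cv2.imread('pics/s22.png')[200:384,60:244]
cv2.imwrite('pics/s22z.png',cv2.resize(b,None,fx=3,fy=3,interpolation=cv2.INTER_CUBIC))
E
```

```text
clk 28.82 tcp [0.6235 0.3004 0.103 ] psi 1.787 tilt 0.0150 open 0.0419 F [-0.5  0.2 -5.1]
shift [ 0.001 -0.005 -0.034] turn -0.013 mm 17
tool z axis [-0.0141  0.0051 -0.9999]
```

View pics/s22z.png

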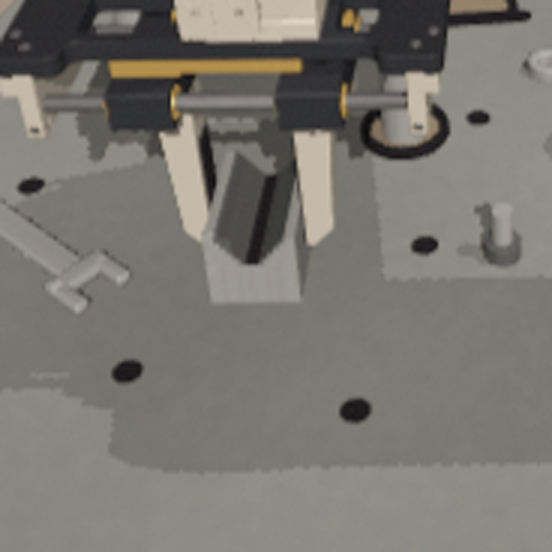

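Emit:
{"api": "arm_command", "payload": {"motion": [[[0,-0.001,-0.02,0,1],[0,-0.002,-0.06,0,1],[0,-0.003,-0.1,0,1],[0,-0.004,-0.13,0,1],[0,-0.004,-0.135,0,1]]]}}

```text
clock: 29.5
tool_pos: [0.6232, 0.2999, 0.1727]
orientation: [-0.006, 0.627, 0.779, -0.001]
ft_force: [0.2, 1.0, -5.0]
opening: 0.0414
```

```bash
python3 - <<'E'
from plan import *
plan(.627,-.0825,.165,1.911)
E
```

```text
clk 29.50 tcp [0.6232 0.2999 0.1727] psi 1.787 tilt 0.0131 open 0.0414 F [ 0.2  1.  -5. ]
shift [-0.749 -0.156  0.011] turn -0.119 mm 383
tool z axis [-0.0116  0.0061 -0.9999]
```

Emit:
{"api": "arm_command", "payload": {"motion": [[[-0.03,-0.006,0,-0.01,1],[-0.1,-0.021,0,-0.02,1],[-0.18,-0.038,0,-0.03,1],[-0.25,-0.052,0,-0.04,1],[-0.28,-0.058,0,-0.045,1]]]}}

```text
clock: 30.12
tool_pos: [0.6245, 0.1543, 0.1711]
orientation: [-0.007, 0.609, 0.793, -0.002]
ft_force: [-0.6, 0.3, -5.0]
opening: 0.0417
```

```bash
python3 - <<'E'
from plan import *
plan(.627,-.0825,.165,1.911)
E
```

```text
clk 30.12 tcp [0.6245 0.1543 0.1711] psi 1.833 tilt 0.0140 open 0.0417 F [-0.6  0.3 -5. ]
shift [-0.459 -0.118  0.01 ] turn -0.075 mm 237
tool z axis [-0.0129  0.0056 -0.9999]
```

Emit:
{"api": "arm_command", "payload": {"motion": [[[-0.03,-0.008,0,-0.01,1],[-0.1,-0.026,0,-0.02,1],[-0.17,-0.044,0,-0.03,1],[-0.23,-0.059,0,-0.04,1],[-0.25,-0.064,0,-0.045,1]]]}}

```text
clock: 30.75
tool_pos: [0.6258, 0.0239, 0.1702]
orientation: [-0.007, 0.59, 0.807, -0.002]
ft_force: [0.4, 0.6, -5.4]
opening: 0.0416
```

```bash
python3 - <<'E'
from plan import *
plan(.627,-.0825,.14,1.911)
E
```

```text
clk 30.75 tcp [0.6258 0.0239 0.1702] psi 1.879 tilt 0.0144 open 0.0416 F [ 0.4  0.6 -5.4]
shift [-0.204 -0.062  0.059] turn -0.030 mm 111
tool z axis [-0.0132  0.0056 -0.9999]
```

Emit:
{"api": "arm_command", "payload": {"motion": [[[-0.03,-0.009,0.005,-0.005,1],[-0.09,-0.027,0.02,-0.015,1],[-0.15,-0.046,0.04,-0.022,1],[-0.195,-0.059,0.055,-0.03,1],[-0.204,-0.062,0.059,-0.03,1]]]}}

```text
clock: 31.38
tool_pos: [0.6265, -0.0835, 0.1393]
orientation: [-0.007, 0.578, 0.816, -0.002]
ft_force: [0.3, 0.6, -4.9]
opening: 0.0416
```

Emit:
{"api": "arm_command", "payload": {"motion": [[[0,0,0,0,1],[0,0,0,0,1]]]}}

```text
clock: 31.62
tool_pos: [0.6267, -0.0826, 0.1395]
orientation: [-0.007, 0.577, 0.817, -0.002]
ft_force: [-0.3, -0.3, -4.9]
opening: 0.0421
```

```bash
python3 - <<'E'
from plan import *
plan(.627,-.0825,.045,1.911)
shot('side','s23')
b=cv2.imread('pics/s23.png')[70:250,130:310]
cv2.imwrite('pics/s23z.png',cv2.resize(b,None,fx=3,fy=3,interpolation=cv2.INTER_CUBIC))
E
```

```text
clk 31.62 tcp [ 0.6267 -0.0826  0.1395] psi 1.911 tilt 0.0152 open 0.0421 F [-0.3 -0.3 -4.9]
shift [-0.002  0.003  0.189] turn -0.000 mm 94
tool z axis [-0.014   0.0058 -0.9999]
```

View pics/s23z.png

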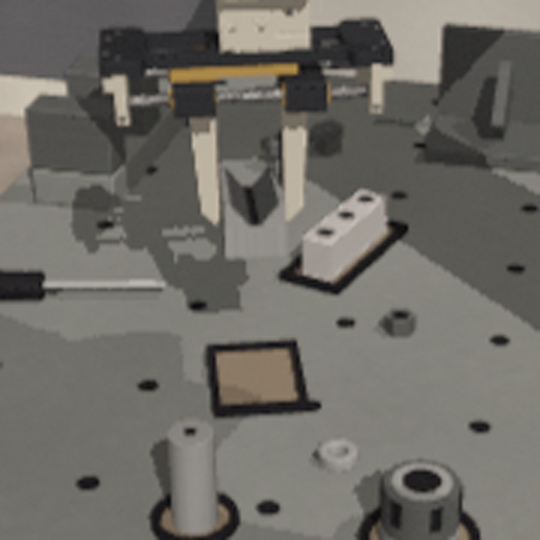

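Emit:
{"api": "arm_command", "payload": {"motion": [[[-0.001,0.001,0.04,0,1],[-0.001,0.002,0.1,0,1],[-0.002,0.003,0.16,0,1],[-0.002,0.003,0.189,0,1],[-0.002,0.003,0.189,0,1]]]}}

```text
clock: 32.3
tool_pos: [0.6265, -0.0823, 0.0439]
orientation: [-0.008, 0.577, 0.817, -0.002]
ft_force: [-0.2, 0.5, -4.1]
opening: 0.0421
```

```bash
python3 - <<'E'
from plan import *
plan(.627,-.0825,.021,1.911)
shot('side','s24')
b=cv2.imread('pics/s24.png')[100:260,130:290]
cv2.imwrite('pics/s24z.png',cv2.resize(b,None,fx=3.5,fy=3.5,interpolation=cv2.INTER_CUBIC))
E
```

```text
clk 32.30 tcp [ 0.6265 -0.0823  0.0439] psi 1.911 tilt 0.0171 open 0.0421 F [-0.2  0.5 -4.1]
shift [-0.001  0.001  0.046] turn -0.000 mm 23
tool z axis [-0.0159  0.0062 -0.9999]
```

View pics/s24z.png

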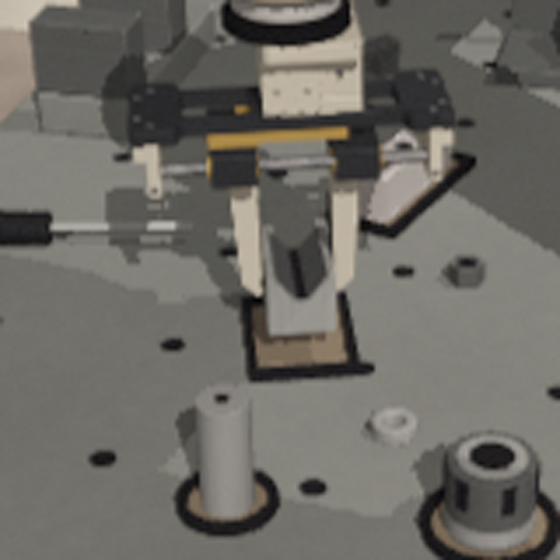

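Emit:
{"api": "arm_command", "payload": {"motion": [[[-0.001,0.001,0.013,0,1],[-0.001,0.001,0.026,0,1],[-0.001,0.001,0.038,0,1],[-0.001,0.001,0.045,0,1],[-0.001,0.001,0.046,0,1]]]}}

```text
clock: 32.98
tool_pos: [0.6275, -0.0826, 0.0218]
orientation: [-0.008, 0.577, 0.817, -0.002]
ft_force: [-0.0, -1.1, -5.0]
opening: 0.0417
```

Emit:
{"api": "arm_command", "payload": {"motion": [[[0,0,0.001,0,1],[0,0,0.002,0,1],[0,0,0.003,0,1],[0,0,0.003,0,1]]]}}

```text
clock: 33.48
tool_pos: [0.6275, -0.0826, 0.0203]
orientation: [-0.007, 0.577, 0.817, -0.002]
ft_force: [0.1, 0.1, -5.3]
opening: 0.0416
```

Emit:
{"api": "arm_command", "payload": {"motion": [[[0,0,0.001,0,1],[0,0,0.002,0,1],[0,0,0.0025,0,1],[0,0,0.0025,0,1]]]}}

```text
clock: 33.98
tool_pos: [0.6274, -0.0825, 0.0192]
orientation: [-0.008, 0.577, 0.817, -0.002]
ft_force: [-0.7, 1.1, -2.7]
opening: 0.0417
```

```bash
python3 - <<'E'
from plan import *
plan(.627,-.0825,.019,1.911)
shot('side','s25')
b=cv2.imread('pics/s25.png')[100:260,130:290]
cv2.imwrite('pics/s25z.png',cv2.resize(b,None,fx=3.5,fy=3.5,interpolation=cv2.INTER_CUBIC))
E
```

```text
clk 33.98 tcp [ 0.6274 -0.0825  0.0192] psi 1.911 tilt 0.0155 open 0.0417 F [-0.7  1.1 -2.7]
shift [ 0.    -0.001  0.   ] turn -0.000 mm 0
tool z axis [-0.0143  0.0059 -0.9999]
```

View pics/s25z.png

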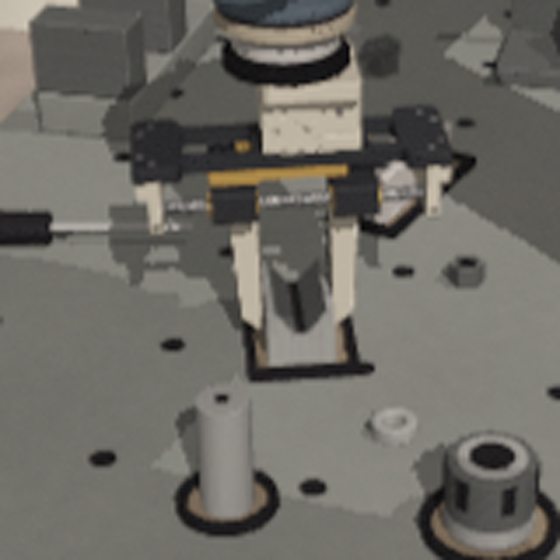

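The block is within the rim and just touching, so I'll press down about 0.5 mm more and release.

Emit:
{"api": "arm_command", "payload": {"motion": [[[0,0,0.001,0,1],[0,0,0.001,0,1]]]}}

```text
clock: 34.28
tool_pos: [0.6275, -0.0825, 0.0191]
orientation: [-0.008, 0.577, 0.817, -0.002]
ft_force: [-3.3, 1.2, 5.4]
opening: 0.0419
```

Emit:
{"api": "arm_command", "payload": {"motion": [[[0,0,0,0,0],[0,0,0,0,-0.2],[0,0,0,0,-0.5],[0,0,0,0,-0.6],[0,0,0,0,-0.6]]]}}

```text
clock: 34.9
tool_pos: [0.6275, -0.0825, 0.0191]
orientation: [-0.007, 0.577, 0.817, -0.002]
ft_force: [-0.1, -0.0, -0.1]
opening: 0.0737
```

Emit:
{"api": "arm_command", "payload": {"motion": [[[0,0,-0.04,0,-0.6],[0,0,-0.12,0,-0.6],[0,0,-0.2,0,-0.6],[0,0,-0.27,0,-0.6],[0,0,-0.3,0,-0.6]]]}}

```text
clock: 35.52
tool_pos: [0.6305, -0.0836, 0.1724]
orientation: [-0.006, 0.577, 0.817, -0.001]
ft_force: [0.5, -0.1, 0.3]
opening: 0.0745
```

```bash
python3 - <<'E'
from plan import *
plan(.35,-.4,.25,1.4)
E
```

```text
clk 35.52 tcp [ 0.6305 -0.0836  0.1724] psi 1.911 tilt 0.0114 open 0.0745 F [ 0.5 -0.1  0.3]
shift [-0.408 -0.741 -0.153] turn 0.488 mm 430
tool z axis [-0.0103  0.005  -0.9999]
```

Emit:
{"api": "arm_command", "payload": {"motion": [[[-0.03,-0.05,-0.08,0.03,-0.6],[-0.1,-0.18,-0.15,0.1,-0.6],[-0.17,-0.31,-0.15,0.18,-0.6],[-0.22,-0.4,-0.15,0.24,-0.6],[-0.24,-0.44,-0.15,0.26,-0.6]]]}}

```text
clock: 36.15
tool_pos: [0.4619, -0.272, 0.2482]
orientation: [-0.006, 0.684, 0.73, -0.002]
ft_force: [0.9, -0.4, 1.3]
opening: 0.0741
```

```bash
python3 - <<'E'
from plan import *
plan(.3,-.42,.25,1.4)
E
```

```text
clk 36.15 tcp [ 0.4619 -0.272   0.2482] psi 1.636 tilt 0.0118 open 0.0741 F [ 0.9 -0.4  1.3]
shift [-0.274 -0.343 -0.002] turn 0.226 mm 219
tool z axis [-0.0106  0.0051 -0.9999]
```

Emit:
{"api": "arm_command", "payload": {"motion": [[[-0.04,-0.05,0,0.03,-0.6],[-0.12,-0.15,0,0.1,-0.6],[-0.2,-0.25,0,0.16,-0.6],[-0.26,-0.325,0,0.21,-0.6],[-0.274,-0.343,0,0.226,-0.6]]]}}

```text
clock: 36.78
tool_pos: [0.2977, -0.4212, 0.249]
orientation: [-0.006, 0.766, 0.643, -0.002]
ft_force: [0.2, 0.1, -0.2]
opening: 0.074
```

```bash
python3 - <<'E'
from fit import *
shot('side','s26');shot('top','t26')
for q in['chuck_center','post_center','vblock_center','bar_center']:
    for c in('top','side'): look(q,c,.003)
for q in['chuck_nest','post_nest','vblock_nest','bar_nest']: look(q,'top')
print(arm.get_obs()['clock'],arm.get_obs()['tool_pos'])
a=cv2.imread('pics/t26.png')[130:270,170:430]; cv2.imwrite('pics/t26z.png',cv2.resize(a,None,fx=3,fy=3,interpolation=cv2.INTER_CUBIC))
a=cv2.imread('pics/s26.png')[120:280,150:350]; cv2.imwrite('pics/s26z.png',cv2.resize(a,None,fx=3.5,fy=3.5,interpolation=cv2.INTER_CUBIC))
E
```

```text
chuck_center top 0.94 [188. 220. 217. 247.] [0.4768 0.0758] IoU 0.95
chuck_center side 0.84 [256. 226. 285. 258.] [0.477  0.0792] IoU 0.96
chuck_center side 0.43 [197. 186. 231. 210.] [ 0.6266 -0.0451] IoU 0.25
post_center top 0.48 [191. 152. 207. 171.] [0.6202 0.089 ] IoU 0.91
post_center side 0.82 [186. 212. 200. 251.] [0.6218 0.0913] IoU 0.92
vblock_center top 0.73 [266. 144. 301. 178.] [ 0.6273 -0.0829  0.3612] IoU 0.93
vblock_center top 0.25 [353. 156. 422. 202.] [ 0.5826 -0.2843  0.1714] IoU 0.20
vblock_center side 0.87 [206. 173. 224. 204.] [ 0.6276 -0.0784  3.5214] IoU 0.90
bar_center top 0.73 [360. 163. 416. 191.] [ 0.6043 -0.3042 -0.2581] IoU 0.92
bar_center top 0.68 [268. 148. 298. 176.] [ 0.6304 -0.1053  3.2442] IoU 0.54
bar_center side 0.78 [230. 132. 258. 164.] [ 0.6053 -0.3012 -0.2751] IoU 0.94
bar_center side 0.36 [205. 174. 225. 203.] [ 0.6301 -0.0868  0.4981] IoU 0.61
chuck_nest top 0.64 [186. 214. 226. 254.] [0.4757 0.0763] IoU 0.49
post_nest top 0.64 [184. 153. 218. 179.] [0.6215 0.0873] IoU 0.52
vblock_nest top 0.66 [261. 143. 311. 187.] [ 0.6273 -0.0857  0.3269] IoU 0.50
bar_nest top 0.75 [350. 155. 421. 196.] [ 0.6045 -0.3047  2.8698] IoU 0.42
37.475 [ 0.29993256 -0.41979325  0.24922797]
```

View pics/t26z.png

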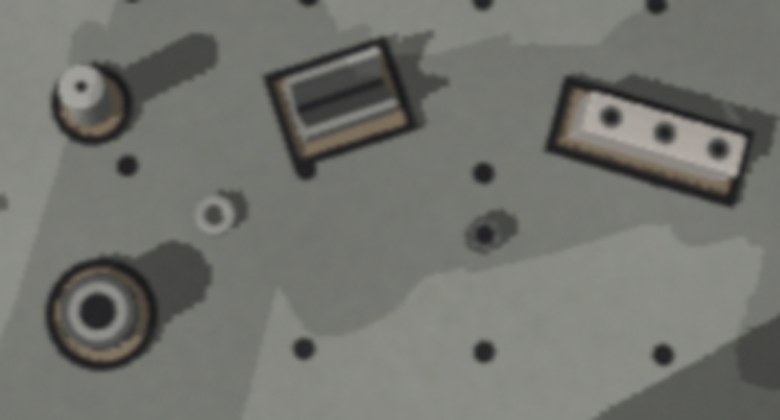

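View pics/s26z.png

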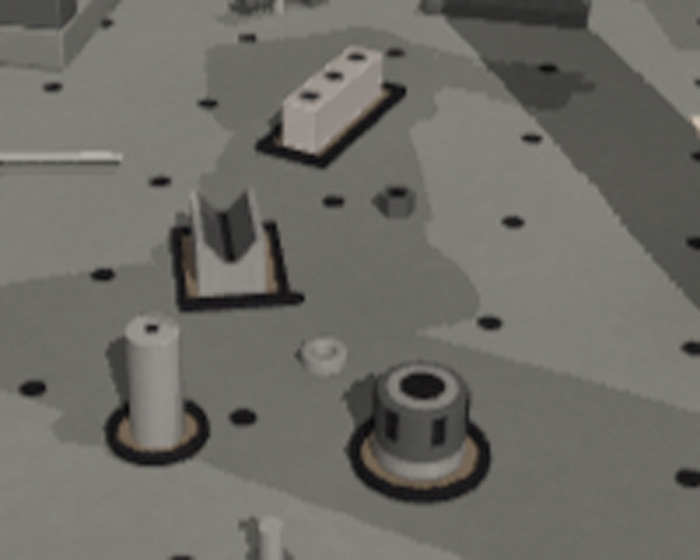

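All four parts stand upright on the tan floors inside their rims, about 3 mm or less from the nest centres in the top view. The arm is clear of everything, so I'll hand the job in.

```bash
python3 -c "
from cell import arm
print(arm.finish_job())"
```

```text
the job is handed in; nothing more can be done
None
```

All four parts are in their own trays, and I handed the job in at about 37.5 s of the 112 s allowed; no verdict is reported. I took them in the order bar, chuck, post, V-block. Each was lowered until the wrist force showed contact with the tray floor, and only then released.

- **Position:** in the last top view, each part measured about 3 mm or less from its nest's centre (limit 12.5 mm). Both cameras show them upright inside the rims. The arm ended clear of everything, at about 0.25 m height.
- **Heights:** I did not measure the parts' heights separately. For each part, contact came within about 0.2 mm of the tool height expected for the 3 mm floor.
- **Camera disagreement:** the side camera read 2–5 mm more in y than the top camera throughout. I averaged the two for most targets, and this fits within the 8 mm clearance around each part.
- **Tool tilt:** the tool drifted up to about 0.02 rad from vertical during the moves. The parts settled flat on the tray floors when released.
- **Network errors:** the networks gave a few false detections with lower confidence, and the nest fits were poor once the parts covered the trays. I checked these against the pictures and the first, unobstructed measurements.

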